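# Degauss a batch of shields on the bench degausser

## Task

Degauss the U-shaped metal shields that stand on the cardboard sheet, however many there are. With the knob still pushed in, hang every one of them astride the degausser's horizontal bar, then pull the knob straight out to its stop, leave it on for three seconds and push it fully in again. Only then take the shields off the bar and stand them on their legs, side by side, wholly on the black rubber mat, without knocking the plastic reel or the bottle about.

Things in the scene. Friction and masses are not known exactly. Their poses are not given: they have to be found in the camera images.
- shield_a: one of three or four alike inverted-U metal shields, standing on its two legs: flat top web 52 mm wide (own x, outside) and 48 mm long (own y, along the channel), 36 mm tall; sheet 3 mm, so the gap between the legs is 46 mm wide and 33 mm high; open at both ends and below; 0.08 to 0.17 kg. Origin: centre of its underside, level with the feet of the legs; own z up. May be absent
- shield_b: one of three or four alike inverted-U metal shields, standing on its two legs: flat top web 52 mm wide (own x, outside) and 48 mm long (own y, along the channel), 36 mm tall; sheet 3 mm, so the gap between the legs is 46 mm wide and 33 mm high; open at both ends and below; 0.08 to 0.17 kg. Origin: centre of its underside, level with the feet of the legs; own z up. May be absent
- shield_c: one of three or four alike inverted-U metal shields, standing on its two legs: flat top web 52 mm wide (own x, outside) and 48 mm long (own y, along the channel), 36 mm tall; sheet 3 mm, so the gap between the legs is 46 mm wide and 33 mm high; open at both ends and below; 0.08 to 0.17 kg. Origin: centre of its underside, level with the feet of the legs; own z up. May be absent
- shield_d: one of three or four alike inverted-U metal shields, standing on its two legs: flat top web 52 mm wide (own x, outside) and 48 mm long (own y, along the channel), 36 mm tall; sheet 3 mm, so the gap between the legs is 46 mm wide and 33 mm high; open at both ends and below; 0.08 to 0.17 kg. Origin: centre of its underside, level with the feet of the legs; own z up. May be absent
- bar_mid (a point): middle of the flat top face of the degausser's flat bar (34 wide, 24 mm deep, dark steel, top 110 mm above the bench), which runs along this point's y. At 140 mm to -y it leaves the supply box (120 deep, 160 wide, 115 mm high); at 142 mm to +y it ends in a stop rising 16 mm above it, over a thin post. A hung shield rests its web's underside on the bar, a leg either side, own y along the bar
- knob (a joint): push-pull knob on the front of the supply box: 0 pushed in (off), 0.018 m pulled out to its stop (on). It needs about 5 N to move and stays where it is left
- knob_head (a point): centre of the knob's cylindrical black head (32 mm diameter, 26 mm long, axis level), 85 mm above the bench. Pulling moves it along this point's -x axis, away from the box front, which is 33 mm behind this point when off and 51 mm when on; the box's top is 30 mm higher than this point
- rubber_mat: thin black rubber mat fixed to the bench, 110 mm (own x) by 280 mm (own y), 3 mm thick. Origin: centre of its underside
- card_sheet: thin cardboard sheet fixed to the bench, on which the shields stand at the start, same size as the mat: 110 x 280 x 3 mm. Origin: centre of its underside
- solder_reel: flanged grey plastic reel standing on end on the bench, 56 mm diameter, 40 mm tall; leave it alone. Origin: centre of its underside
- flux_bottle: small white bottle, 44 mm diameter, 85 mm tall, standing; leave it alone. Origin: centre of its underside
Mind the look-alikes: they are no part of the job. Leave any pink or red look-alike of the shield_b alone.

How it is judged (in metres and radians):
On the way, in this order (a step that is already met when the one before it is completed fails the run):
1. every shield hangs astride the bar, knob pushed in (x of shield_a in the frame of bar_mid between -0.01 and 0.01 m and y of shield_a in the frame of bar_mid between -0.138 and 0.138 m and z of shield_a in the frame of bar_mid between -0.037 and -0.028 m and angle between each of shield_a, shield_b, shield_c, shield_d's own z axis and vertical below 0.17 rad and x of shield_b in the frame of bar_mid between -0.01 and 0.01 m and y of shield_b in the frame of bar_mid between -0.138 and 0.138 m and z of shield_b in the frame of bar_mid between -0.037 and -0.028 m and x of shield_c in the frame of bar_mid between -0.01 and 0.01 m and y of shield_c in the frame of bar_mid between -0.138 and 0.138 m and z of shield_c in the frame of bar_mid between -0.037 and -0.028 m and x of shield_d in the frame of bar_mid between -0.01 and 0.01 m and y of shield_d in the frame of bar_mid between -0.138 and 0.138 m and z of shield_d in the frame of bar_mid between -0.037 and -0.028 m and value of joint knob below 0.003 m), for 0.3 s.
2. knob pulled out to its stop and left on, every shield on the bar (x of shield_a in the frame of bar_mid between -0.01 and 0.01 m and y of shield_a in the frame of bar_mid between -0.138 and 0.138 m and z of shield_a in the frame of bar_mid between -0.037 and -0.028 m and angle between each of shield_a, shield_b, shield_c, shield_d's own z axis and vertical below 0.17 rad and x of shield_b in the frame of bar_mid between -0.01 and 0.01 m and y of shield_b in the frame of bar_mid between -0.138 and 0.138 m and z of shield_b in the frame of bar_mid between -0.037 and -0.028 m and x of shield_c in the frame of bar_mid between -0.01 and 0.01 m and y of shield_c in the frame of bar_mid between -0.138 and 0.138 m and z of shield_c in the frame of bar_mid between -0.037 and -0.028 m and x of shield_d in the frame of bar_mid between -0.01 and 0.01 m and y of shield_d in the frame of bar_mid between -0.138 and 0.138 m and z of shield_d in the frame of bar_mid between -0.037 and -0.028 m and value of joint knob above 0.014 m), for 2.5 s.
3. knob pushed in again, every shield still on the bar (all of step 1), for 0.2 s.
At the end, for the whole second after the job is handed in: Every shield present stands at rest on its legs on the rubber mat (tilt under 0.1 rad, origin within 36 mm of the mat centre along its x, 121 mm along its y), after the ordered steps; the knob is in (under 3 mm) (x of shield_a in the frame of rubber_mat between -0.036 and 0.036 m and y of shield_a in the frame of rubber_mat between -0.121 and 0.121 m and z of shield_a in the frame of rubber_mat between -0.001 and 0.008 m and angle between each of shield_a, shield_b, shield_c, shield_d's own z axis and vertical below 0.1 rad and linear speed of each of shield_a, shield_b, shield_c, shield_d below 0.02 m/s and x of shield_b in the frame of rubber_mat between -0.036 and 0.036 m and y of shield_b in the frame of rubber_mat between -0.121 and 0.121 m and z of shield_b in the frame of rubber_mat between -0.001 and 0.008 m and x of shield_c in the frame of rubber_mat between -0.036 and 0.036 m and y of shield_c in the frame of rubber_mat between -0.121 and 0.121 m and z of shield_c in the frame of rubber_mat between -0.001 and 0.008 m and x of shield_d in the frame of rubber_mat between -0.036 and 0.036 m and y of shield_d in the frame of rubber_mat between -0.121 and 0.121 m and z of shield_d in the frame of rubber_mat between -0.001 and 0.008 m and value of joint knob below 0.003 m); the robot touches nothing.
It fails at once if the reel is knocked more than 40 mm out of its place or tipped over (distance of solder_reel from where it was at the start of the episode above 0.04 m or angle between solder_reel's own z axis and vertical above 0.6 rad).
It fails at once if the bottle is knocked more than 40 mm out of its place or tipped over (distance of flux_bottle from where it was at the start of the episode above 0.04 m or angle between flux_bottle's own z axis and vertical above 0.6 rad).
Of shield_a, shield_b, shield_c, shield_d only 3 to 4 are there at a start; the rules pass over those that are not, and their reading is None.
At some moment in a run one of shield_a, shield_b, shield_c, shield_d may be knocked a few centimetres aside while the robot is not near it.
It also fails if it takes over 210 s, if anything falls off the work surface, if the arm or the gripper's body presses on something with over 40 N, if the wrist force passes 120 N, or if a joint passes its speed limit or range.

## Robot

A 7-joint arm with a two-finger parallel gripper is mounted at the origin on the work surface. World frame = base frame: x ahead of the robot, y to its left, z up, the work surface at z = 0. Lengths are in mm, angles in rad, forces in N, time in s.
With the tool pointing down it reaches from about 425 to 950 mm from the base axis. Payload 16.7 kg.
Tool frame: the origin (TCP) lies midway between the tips of the shut fingers; the grasp point (between the pads) lies 19 mm behind it; z points along the fingers, x is the direction in which the jaws open and shut, and the axes are right-handed (so a half turn about z gives the same grasp; the last joint's range is limited). The gripper opens to 94 mm and grips with 3 to 60 N. Pads are 16 mm wide; open, the fingers measure 119 mm over their backs; the gripper's body (75 mm by 177 mm) begins 78 mm behind the grasp point.
Start: joints at [1.016, 0.426, 0.074, 1.606, -0.034, 1.111, -0.067], TCP at [265.805, -620.421, 205.467] pointing down, gripper open.
Joint ranges: [-2.85, 2.85], [-0.5, 2.14], [-1.23, 1.37], [0.21, 2.46], [-1.02, 4.16], [0.16, 2.05], [-2.73, 2.73]. Speed limits (rad/s): [1.89, 1.89, 2.39, 2.39, 3.01, 3.01, 3.01].

## Interface

Orientations are given as a rotation vector (axis times angle).
In Python, from station import env, optics gives the robot as it stands.
- The arm moves only by the shell command python3 -m pendant 'ROWS' [FORCE]. ROWS is JSON, one flat list of numbers, 7 for each row, row after row: the shift along the world's x, y, z in units of 75 cm (1.0 is 75 cm), then the turn, a rotation vector about the world's x, y, z in units of 180 degrees (1.0 is 180 degrees), then the opening, from 0 (shut) to 1 (fully open). A call has 1 to 8 rows; each row shifts and turns the commanded pose from where the row before left it; what a row does not reach is not made up. A row lasts 1/12 s, in which the tool goes at most 41.7 mm and 7.16 degrees, less where a joint would pass 70% of its speed; a pose out of reach is approached as far as the arm can. A call with a number of a shift or a turn outside -1 to 1 is refused whole. A call with a gripper value outside its range is refused whole. The fingers move at their own pace and stop on an object; FORCE is the grip in N (left out, the last holds). Time passes only in rows, so rows that do not move let the fingers close. It gives the time, the measured TCP pose, the force and the opening at its end, in the units of the state.
- env.get_obs(): the state, without advancing time (a new reading comes with each control period).
- optics.grab_frame(name): name is "scene" or "top" or "wrist"; returns (picture, depth): 480x640x3 uint8, red, green, blue; 480x640 float32, mm along the optical axis (not along the pixel's ray), 0 where there is no reading.
- optics.camera_params(name): a dict with "vfov" (degrees; the focal length in pixels is half the picture's height over the tangent of half this angle, whatever the lens; pixels are square), "cx", "cy" (the principal point, pixels), "R" (3x3) and "t" (3): a world point X has camera coordinates R X + t; the wrist camera has in their place "hand_eye" (4x4, takes a point from camera to tool coordinates, whose origin is the TCP and whose axes are the tool frame's). Camera axes: x right, y down, z forward; pixel columns grow to the right and rows downward; lengths in mm; the calibration is good to about 2 mm. A picture is of the moment at which its call begins: read the wrist's pose just before it. camera_params takes no time and is no camera call.
- env.close_job(): hands the job in, once; it reports no verdict.
The state is a dict: "t": time; "joint_positions": joint angles; "dq": joint speeds; "joint_efforts": joint torques, N m; "position": TCP position; "ee_rot": TCP orientation; "contact_force": force on the tool from outside, world axes, zero at the start; "wrist_torque": the same for the moment, N m; "gripper_width": finger opening in mm.
Only numpy, scipy, OpenCV 4.12 (cv2) and the standard library are available. Lean on these libraries where they do the work, as an engineer would, in place of code of your own. Each camera call takes 0.05 s, during which the arm holds its last target.

## Working session

There is one attempt and no reset: what is moved stays moved. The work goes in short steps, Python scripts to look and compute and a shell command to move; the robot and the scene stay as the last step left them, time stands still between calls to the robot, and variables do not carry over. Pictures are saved under pics/ and viewed, and the job is handed in when it is done.

```bash
ls; mkdir -p pics; cat > h.py <<'E'
import numpy as np, cv2
from station import env, optics
def save(name,fn):
    im,d=optics.grab_frame(name); cv2.imwrite('pics/'+fn+'.png',im[:,:,::-1]); np.save('pics/'+fn+'.npy',d); return im,d
E
python3 - <<'E'
from h import *
print(env.get_obs())
for n in ['scene','top','wrist']:
    save(n,n+'0'); print(n,optics.camera_params(n))
E
```

```text
pics
{'t': 0.0, 'joint_positions': array([ 1.01648252,  0.42673613,  0.07383674,  1.60662156, -0.03411078,
        1.11079517, -0.06710169]), 'dq': array([-0.00071384,  0.00081215, -0.00015001,  0.00033884,  0.00038259,
        0.00026928,  0.0009387 ]), 'joint_efforts': array([ 8.18866811e-04, -9.35790181e+01,  3.66773956e+00, -4.54179347e+01,
       -4.87225677e-02,  2.01793865e-02,  5.22680693e-05]), 'position': array([ 265.65225359, -620.03893104,  204.76601815]), 'ee_rot': array([-2.62210034e+00,  1.72919793e+00,  1.77292203e-03]), 'contact_force': array([-0.15291346, -0.2434441 , -0.17900165]), 'wrist_torque': array([ 0.0815472 ,  0.00012752, -0.00847377]), 'gripper_width': 94.22489598660015}
scene {'vfov': 56.25032913419309, 'cx': 322.14781510459557, 'cy': 234.47180277322417, 'R': array([[-0.27242671,  0.96189227,  0.02338693],
       [ 0.52419231,  0.16875625, -0.83471178],
       [-0.8068495 , -0.21513853, -0.55019024]]), 't': array([  95.28012805, -153.82346732, 1477.88400132])}
top {'vfov': 45.48862598279101, 'cx': 318.56403990258593, 'cy': 236.01570363036117, 'R': array([[-0.0224063 , -0.99966744,  0.01276548],
       [-0.98962746,  0.02036533, -0.1422067 ],
       [ 0.14189944, -0.0158194 , -0.98975466]]), 't': array([  13.10013944,  462.1522653 , 1259.37678924])}
wrist {'vfov': 61.21953407830523, 'cx': 316.9827205444839, 'cy': 240.06399622157804, 'hand_eye': array([[ 9.99999441e-01,  5.60347514e-04,  8.96561779e-04,
         1.30293112e+00],
       [-7.84945044e-04,  9.61580719e-01,  2.74521227e-01,
        -8.02186477e+01],
       [-7.08289233e-04, -2.74521778e-01,  9.61580622e-01,
        -1.79128264e+02],
       [ 0.00000000e+00,  0.00000000e+00,  0.00000000e+00,
         1.00000000e+00]])}
```

View pics/scene0.png

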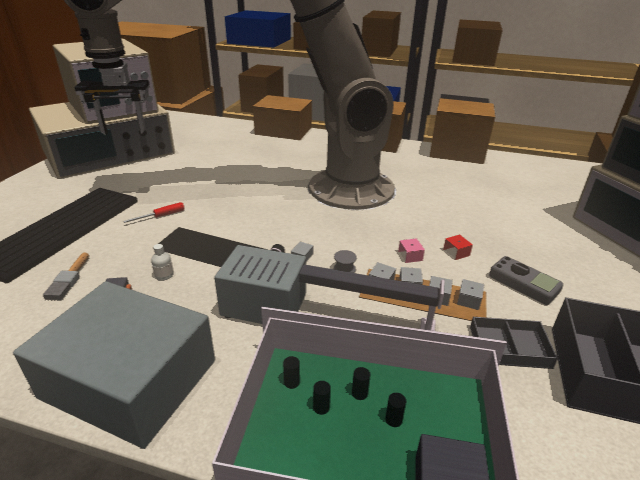

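View pics/top0.png

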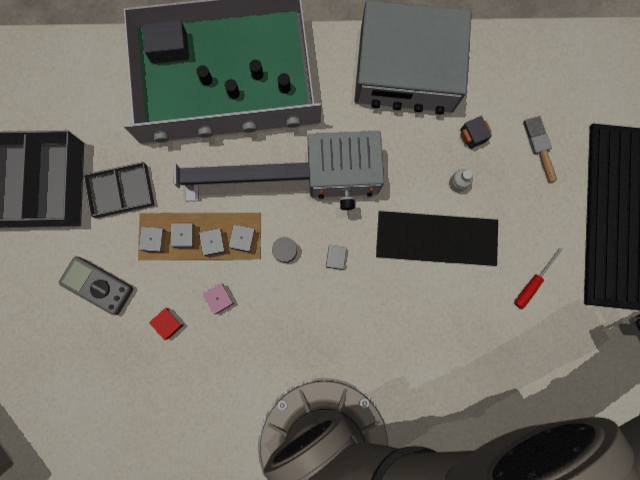

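View pics/wrist0.png

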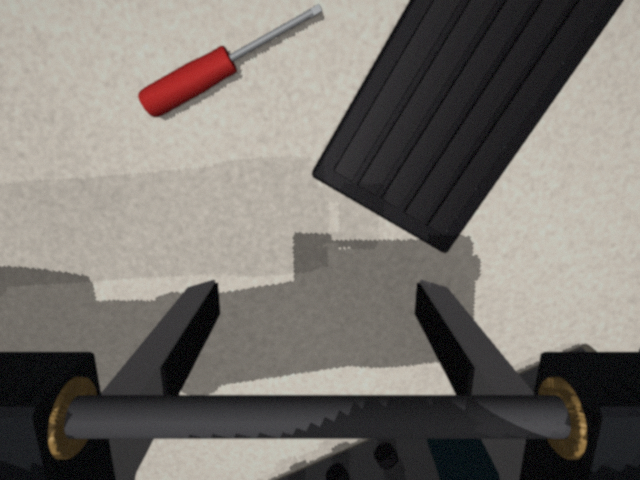

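The scene shows four grey shields on the card, at top-view columns 151–242 and row about 240. There is a pink and a red look-alike, a small grey block at (336,257), the reel at (285,250) and the bottle at (461,180). The bar runs along rows 172–176 from the box towards +y, and the mat is at (437,238).

```bash
cat >> h.py <<'E'
def K(n):
    p=optics.camera_params(n); f=240/np.tan(np.radians(p['vfov'])/2); return f,p
def campose(n):
    f,p=K(n)
    if n=='wrist':
        o=env.get_obs(); Rt=cv2.Rodrigues(np.array(o['ee_rot']))[0]
        H=np.array(p['hand_eye']); R=Rt@H[:3,:3]; c=Rt@H[:3,3]+o['position']; return f,p['cx'],p['cy'],R,c
    R=np.array(p['R']); return f,p['cx'],p['cy'],R.T,-R.T@np.array(p['t'])
def ray(n,uv,z,P=None):
    f,cx,cy,R,c=P or campose(n); uv=np.atleast_2d(uv).astype(float)
    d=np.c_[(uv[:,0]-cx)/f,(uv[:,1]-cy)/f,np.ones(len(uv))]@R.T
    s=(z-c[2])/d[:,2]; return c+d*s[:,None]
def cloud(n,d,P=None):
    f,cx,cy,R,c=P or campose(n); v,u=np.mgrid[0:480,0:640]
    q=np.stack([(u-cx)/f*d,(v-cy)/f*d,d],-1); return q@R.T+c
E
python3 - <<'E'
from h import *
im=cv2.imread('pics/top0.png'); 
cv2.imwrite('pics/c1.png',cv2.resize(im[130:290,120:390],None,fx=2.96,fy=2.96,interpolation=cv2.INTER_CUBIC))
d=np.load('pics/top0.npy'); X=cloud('top',d)
for n,(u,v) in dict(bench=(300,330),s1=(151,237),s2=(182,233),s3=(212,240),s4=(242,236),bar1=(200,174),bar2=(300,172),reel=(285,248),bott=(461,175),boxtop=(345,150),knob=(347,204),mat=(437,238),card=(197,255),blk=(336,253),pcbwall=(220,130),big=(415,40)).items():
    print(n,X[v,u].round(1))
def quad(m,z,name):
    cs=cv2.findContours(m.astype(np.uint8),0,2)[0]; c=max(cs,key=cv2.contourArea); r=cv2.minAreaRect(c); p=ray('top',cv2.boxPoints(r),z)
    e=p[1]-p[0]; e2=p[2]-p[1]
    print(name,'c',p.mean(0).round(1),'sides',np.linalg.norm(e).round(1),np.linalg.norm(e2).round(1),'ang',np.degrees(np.arctan2(e[1],e[0])).round(1),np.degrees(np.arctan2(e2[1],e2[0])).round(1))
h=np.zeros((480,640),bool);h[205:270,370:505]=1
quad(h&(im.max(2)<40),3,'mat')
hsv=cv2.cvtColor(im,40)
h[:]=0;h[205:268,130:268]=1
quad(cv2.morphologyEx((h&(hsv[:,:,1]>90)).astype(np.uint8),3,np.ones((3,3))),3,'card')
for i,(u,v) in enumerate([(151,237),(182,233),(212,240),(242,236)]):
    h[:]=0;h[v-20:v+20,u-20:u+20]=1
    quad(h&(X[:,:,2]>31)&(X[:,:,2]<50),39,'s%d'%i)
h[:]=0;h[150:200,185:306]=1
m=h&(X[:,:,2]>100)&(X[:,:,2]<116);quad(m,110,'bar')
h[:]=0;h[120:200,300:390]=1
m=h&(X[:,:,2]>108)&(X[:,:,2]<122);quad(m,115,'box')
h[:]=0;h[150:200,165:190]=1
m=h&(X[:,:,2]>118);p=X[m];print('stop',p.mean(0),len(p))
E
```

```text
bench [ 2.533e+02  4.940e+01 -1.000e-01]
s1 [467.  378.2  39. ]
s2 [474.3 308.7  41.2]
s3 [457.2 241.9  40. ]
s4 [465.  175.   38.9]
bar1 [591.1 256.1 110.3]
bar2 [591.   41.2 111.7]
reel [436.   79.   38.2]
bott [ 587.7 -316.9   71.8]
boxtop [636.2 -56.6 117.9]
knob [521.  -58.6 101.1]
mat [ 456.4 -271.5    2.5]
card [428.4 282.4   2.7]
blk [424.  -35.6  23.6]
pcbwall [714.1 225.3  34.8]
big [ 884.  -218.9  120.9]
mat c [ 456.2 -272.6    3. ] sides 107.4 280.7 ang -6.3 -95.4
card c [472.6 277.9   3. ] sides 107.0 282.0 ang 1.3 -91.1
s0 c [462.2 378.9  39. ] sides 53.8 49.3 ang -5.8 -98.4
s1 c [469.7 311.1  39. ] sides 53.1 47.8 ang -2.0 -94.1
s2 c [453.1 243.7  39. ] sides 48.4 53.4 ang -81.0 -170.1
s3 c [460.6 177.2  39. ] sides 52.2 48.6 ang -11.2 -102.6
bar c [590.4 159.3 110. ] sides 259.9 37.1 ang -88.5 -178.7
box c [615.5 -47.5 115. ] sides 180.4 123.0 ang -88.5 -179.8
stop [565.62954646 285.72461526 213.13148599] 81
```

View pics/c1.png

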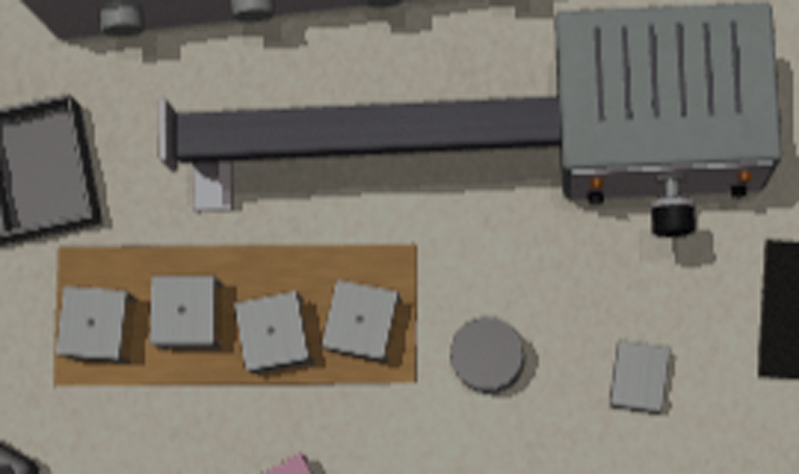

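```bash
python3 - <<'E'
from h import *
im=cv2.imread('pics/scene0.png'); 
cv2.imwrite('pics/c2.png',cv2.resize(im[225:330,205:505],None,fx=2.66,fy=2.66,interpolation=cv2.INTER_CUBIC))
d=np.load('pics/top0.npy'); X=cloud('top',d)
for u in range(190,310,12):
    col=X[140:205,u]; k=np.where(np.abs(col[:,2]-110)<5)[0]
    if len(k): print(u,140+k.min(),140+k.max(), ray('top',[[u,140+k.min()-.5],[u,140+k.max()+.5]],110)[:,:2].round(1).tolist(), col[k,2].mean().round(1))
p=X[195:215,335:360].reshape(-1,3); p=p[(p[:,2]>60)&(p[:,0]<540)]; print('knob',p.min(0),p.max(0),p.mean(0))
im=cv2.imread('pics/top0.png');m=np.zeros((480,640),np.uint8);m[190:215,330:365]=(im[190:215,330:365].max(2)<35);print([ (c.reshape(-1,2).min(0),c.reshape(-1,2).max(0),cv2.contourArea(c)) for c in cv2.findContours(m,0,2)[0]])
print('pcb max z',[X[90:140,a:a+20,2].max() for a in range(130,320,20)], 'big',X[20:110,360:470,2].max())
E
```

```text
190 168 182 [[605.9, 277.7], [572.8, 277.4]] 110.6
202 168 182 [[605.4, 252.0], [572.3, 251.7]] 109.8
214 167 182 [[607.1, 226.2], [571.8, 226.1]] 108.8
226 167 180 [[606.7, 200.4], [575.7, 200.4]] 109.7
238 166 181 [[608.4, 174.6], [573.0, 174.7]] 110.0
250 165 180 [[610.1, 148.8], [574.8, 148.9]] 109.5
262 165 179 [[609.6, 122.9], [576.5, 123.2]] 109.7
274 164 179 [[611.4, 97.0], [576.0, 97.4]] 109.5
286 164 178 [[610.9, 71.1], [577.7, 71.6]] 109.9
298 163 178 [[612.6, 45.2], [577.2, 45.8]] 110.0
knob [278.94723966 -75.39330494  72.76836392] [ 537.95041793   23.60648099 1312.02797181] [519.70946385 -57.65743082 113.79228128]
[(array([340, 200], dtype=int32), array([354, 209], dtype=int32), 88.5)]
pcb max z [np.float64(1312.0279718084819), np.float64(1312.0279718084819), np.float64(1312.0279718084819), np.float64(1312.0279718084819), np.float64(1312.0279718084819), np.float64(1312.0279718084819), np.float64(1312.0279718084819), np.float64(1312.0279718084819), np.float64(1312.0279718084819), np.float64(1312.0279718084819)] big 1312.0279718084819
```

View pics/c2.png

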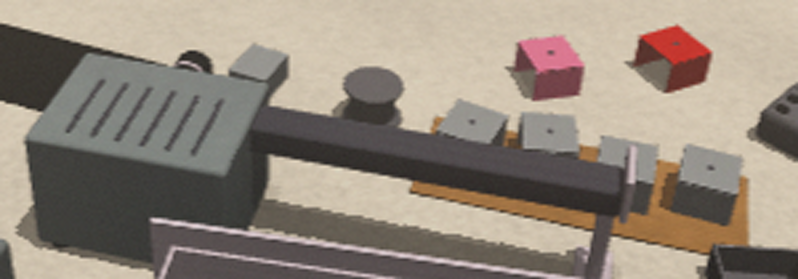

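```bash
python3 -m pendant '[0.03,0.042,0.004,0,0,0.02,1, 0.03,0.042,0.004,0,0,0.02,1, 0.03,0.042,0.004,0,0,0.02,1, 0.03,0.042,0.004,0,0,0.02,1, 0.03,0.042,0.004,0,0,0.02,1, 0.03,0.042,0.004,0,0,0.02,1, 0.03,0.042,0.004,0,0,0.02,1, 0.03,0.042,0.004,0,0,0.02,1]' 25
python3 -m pendant '[0.003,0.052,0,0,0,0.02,1, 0.003,0.052,0,0,0,0.02,1, 0.003,0.052,0,0,0,0.02,1, 0.003,0.052,0,0,0,0.02,1, 0.003,0.052,0,0,0,0.02,1, 0.003,0.052,0,0,0,0.02,1, 0.003,0.052,0,0,0,0.02,1, 0.003,0.052,0,0,0,0.02,1]' 
```

```text
t: 0.82
position: [446.4, -366.7, 229.6]
ee_rot: [2.972, -1.019, -0.0]
contact_force: [0.3, -1.6, 0.4]
gripper_width: 93.6
t: 1.48
position: [463.4, -54.6, 229.6]
ee_rot: [3.132, -0.248, 0.0]
contact_force: [1.5, 0.4, -0.7]
gripper_width: 94.2
```

```bash
python3 -m pendant '[0,0.052,0,0,0,0,1, 0,0.052,0,0,0,0,1, 0,0.052,0,0,0,0,1, 0,0.052,0,0,0,0,1, 0,0.052,0,0,0,0,1, 0,0.052,0,0,0,0,1, 0,0,0,0,0,0,1]'
cat >> h.py <<'E'
def yaw():
    R=cv2.Rodrigues(np.array(env.get_obs()['ee_rot']))[0]; return np.degrees(np.arctan2(R[1,0],R[0,0]))
def webs(fn,zlo=31,zhi=50,z=39,cam='wrist'):
    P=campose(cam); im,d=save(cam,fn); X=cloud(cam,d,P); s=im.max(2).astype(int)-im.min(2)
    m=((X[:,:,2]>zlo)&(X[:,:,2]<zhi)&(d>0)&(s<30)).astype(np.uint8); m=cv2.morphologyEx(m,2,np.ones((3,3)))
    out=[]
    for c in cv2.findContours(m,0,2)[0]:
        if cv2.contourArea(c)<300: continue
        p=ray(cam,cv2.boxPoints(cv2.minAreaRect(c)),z,P); e=p[1]-p[0]; e2=p[2]-p[1]
        a,b=np.linalg.norm(e),np.linalg.norm(e2)
        ang=np.degrees(np.arctan2(e[1],e[0])) if a>b else np.degrees(np.arctan2(e2[1],e2[0]))
        px=cv2.minAreaRect(c)[0]
        ar=cv2.contourArea(c)
        if max(a,b)<200: out.append((p.mean(0),a,b)); print('px',np.round(px),'c',p.mean(0).round(1),'long',round(max(a,b),1),'short',round(min(a,b),1),'yaw(long)',round((ang+90)%180-90,1))
    print('tcp',env.get_obs()['position'].round(1),'yaw',yaw().round(1))
    return im,d,X
E
python3 - <<'E'
from h import *
webs('w1')
E
```

```text
t: 2.07
position: [462.7, 184.9, 229.8]
ee_rot: [-3.129, 0.241, -0.0]
contact_force: [-0.7, 0.2, -0.6]
gripper_width: 93.7
px [303. 320.] c [433.1  78.5  39. ] long 54.2 short 53.3 yaw(long) 81.8
px [603. 262.] c [728.3  94.4  39. ] long 67.3 short 12.4 yaw(long) -84.2
px [316. 224.] c [461.  174.4  39. ] long 51.6 short 48.4 yaw(long) -12.1
px [296. 153.] c [453.3 241.1  39. ] long 51.1 short 47.6 yaw(long) 10.1
px [595. 153.] c [717.6 199.9  39. ] long 72.0 short 12.4 yaw(long) -84.3
px [303.  70.] c [470.7 308.2  39. ] long 51.3 short 47.8 yaw(long) -1.3
px [586.  37.] c [707.6 297.4  39. ] long 58.9 short 12.1 yaw(long) -83.5
px [280.   8.] c [460.1 357.5  39. ] long 51.2 short 12.4 yaw(long) -8.7
tcp [463.  181.5 229.4] yaw -8.9
```

View pics/w1.png

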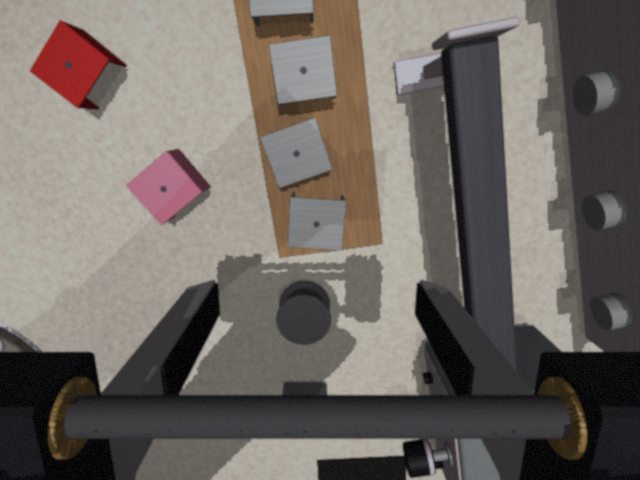

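The wrist view shows the shield nearest the reel at (316,224), and the next two at (296,153) and (303,70). The leg ends are at their ±x sides, so the jaws should close along world x.

```bash
python3 - <<'E'
from h import *
for i in range(3):
  print(env.get_obs()['t'],env.get_obs()['position'],env.get_obs()['joint_positions'][:2]); webs('w2%d'%i)
E
```

```text
2.1167 [463.01979336 181.45310982 229.43886047] [0.07678374 0.15991918]
px [302. 316.] c [432.8  78.9  39. ] long 55.0 short 53.1 yaw(long) 81.6
px [603. 258.] c [728.3  94.2  39. ] long 67.8 short 12.1 yaw(long) -84.4
px [315. 220.] c [460.8 174.6  39. ] long 51.2 short 47.8 yaw(long) -13.0
px [295. 149.] c [453.2 241.3  39. ] long 51.4 short 47.7 yaw(long) 9.6
px [595. 149.] c [717.7 199.6  39. ] long 71.7 short 12.4 yaw(long) -83.9
px [302.  65.] c [470.7 308.3  39. ] long 51.2 short 47.9 yaw(long) -1.4
px [587.  34.] c [707.8 295.4  39. ] long 53.8 short 12.3 yaw(long) -84.3
px [280.   6.] c [460.1 355.5  39. ] long 51.1 short 8.7 yaw(long) -8.8
tcp [463.3 179.  229.2] yaw -9.0
2.1667 [463.3312905  178.98668635 229.23242016] [0.07892751 0.15917621]
px [532. 334.] c [659.9  20.4  39. ] long 35.1 short 12.6 yaw(long) 0.2
px [302. 314.] c [432.7  78.6  39. ] long 54.8 short 54.0 yaw(long) 81.5
px [603. 255.] c [728.4  94.4  39. ] long 68.5 short 12.4 yaw(long) -83.5
px [314. 217.] c [460.9 174.6  39. ] long 51.1 short 47.6 yaw(long) -12.7
px [294. 146.] c [453.3 241.3  39. ] long 51
[... 272 characters left out ...]
 354.   39. ] long 50.2 short 6.5 yaw(long) -9.0
tcp [463.6 177.5 229.2] yaw -9.2
2.2167 [463.5855007  177.53530944 229.15597323] [0.08038004 0.15867317]
px [301. 312.] c [432.9  78.8  39. ] long 55.7 short 53.7 yaw(long) 70.6
px [603. 252.] c [728.3  94.7  39. ] long 69.0 short 12.2 yaw(long) -84.2
px [314. 216.] c [460.9 174.5  39. ] long 51.5 short 48.0 yaw(long) -12.5
px [293. 144.] c [453.2 241.3  39. ] long 51.2 short 47.7 yaw(long) 9.6
px [595. 142.] c [717.5 199.9  39. ] long 72.1 short 12.1 yaw(long) -83.4
px [300.  60.] c [470.8 308.3  39. ] long 51.2 short 47.9 yaw(long) -1.4
px [587.  31.] c [708.3 292.8  39. ] long 48.2 short 12.3 yaw(long) -84.0
tcp [463.8 176.7 229.2] yaw -9.2
```

```bash
python3 - <<'E'
from h import *
P=campose('wrist'); im,d=save('wrist','w3'); X=cloud('wrist',d,P)
m=(abs(X[:,:,2]-110)<5)&(X[:,:,0]>560)&(X[:,:,0]<630)&(X[:,:,1]>40)&(X[:,:,1]<290)&(d>0)
q=ray('wrist',np.argwhere(m)[:,::-1],110,P)
for y in range(60,300,30):
    k=abs(q[:,1]-y)<4
    if k.any(): print(y,q[k,0].min().round(1),q[k,0].max().round(1),((q[k,0].min()+q[k,0].max())/2).round(1), X[m][abs(X[m][:,1]-y)<4,2].mean().round(1))
m=(X[:,:,2]>120)&(X[:,:,2]<135)&(X[:,:,0]>560)&(X[:,:,0]<630)&(X[:,:,1]>250)&(d>0)
q=ray('wrist',np.argwhere(m)[:,::-1],126,P); print('stop',q.min(0),q.max(0),len(q))
print(env.get_obs()['position'])
E
```

```text
60 590.6 610.9 600.7 110.0
90 575.6 610.0 592.8 109.9
120 574.5 608.8 591.6 109.9
150 573.8 608.1 590.9 109.9
180 572.9 607.4 590.2 109.9
210 571.9 606.5 589.2 109.8
240 571.2 605.4 588.3 109.8
270 570.0 604.9 587.5 109.8
stop [563.34832918 300.22987082 126.        ] [610.70043833 308.05235837 126.        ] 891
[463.86983066 176.35500798 229.26066919]
```

```bash
python3 -m pendant '[-0.004,-0.002,-0.05,0,0,-0.017,1, 0,0,-0.05,0,0,0,1, 0,0,-0.05,0,0,0,1, 0,0,-0.05,0,0,0,1, 0,0,-0.05,0,0,0,1, 0,0,-0.03,0,0,0,1, 0,0,-0.012,0,0,0,1, 0,0,0,0,0,0,1]'
python3 -m pendant '[0,0,0,0,0,0,0.4, 0,0,0,0,0,0,0.4, 0,0,0,0,0,0,0.4, 0,0,0,0,0,0,0.4, 0,0,0,0,0,0,0.4, 0,0,0,0,0,0,0.4]' 25
```

```text
t: 2.98
position: [459.9, 174.8, 9.0]
ee_rot: [3.122, -0.338, -0.005]
contact_force: [0.3, -0.9, -0.3]
gripper_width: 93.9
t: 3.48
position: [461.2, 176.1, 11.0]
ee_rot: [-3.123, 0.336, -0.001]
contact_force: [-0.5, 0.7, 0.3]
gripper_width: 57.5
```

```bash
python3 -m pendant '[0,0,0,0,0,0,0.2, 0,0,0,0,0,0,0.2, 0,0,0,0,0,0,0.2]' 25
python3 -m pendant '[0,0,0.02,0,0,0,0.2, 0,0,0.04,0,0,0,0.2, 0,0,0.05,0,0,0,0.2, 0,0,0.05,0,0,0,0.2, 0,0,0.02,0,0,0,0.2, 0,0,0,0,0,0,0.2]' 
```

```text
t: 3.73
position: [461.0, 176.1, 10.8]
ee_rot: [3.124, -0.336, 0.001]
contact_force: [-0.9, -1.0, 7.5]
gripper_width: 51.8
t: 4.23
position: [462.6, 176.8, 149.1]
ee_rot: [-3.122, 0.336, -0.008]
contact_force: [1.0, -0.6, -1.4]
gripper_width: 51.6
```

```bash
python3 -m pendant '[0.0354,-0.0282,0,0,0,0.0153,0.2, 0.0354,-0.0282,0,0,0,0.0153,0.2, 0.0354,-0.0282,0,0,0,0.0153,0.2, 0.0354,-0.0282,0,0,0,0.0153,0.2, 0.0354,-0.0282,0,0,0,0.0154,0.2, 0,0,0,0,0,0,0.2, 0,0,0,0,0,0,0.2, 0,0,0,0,0,0,0.2]'
python3 - <<'E'
from h import *
save('scene','s1');im,d=save('wrist','w4');print(env.get_obs()['position'],yaw())
E
```

```text
t: 4.9
position: [592.6, 70.6, 144.1]
ee_rot: [-3.141, -0.041, 0.003]
contact_force: [-0.6, 0.6, -1.6]
gripper_width: 51.8
[592.61699653  71.22123739 144.91955095] 1.584370261299833
```

View pics/w4.png

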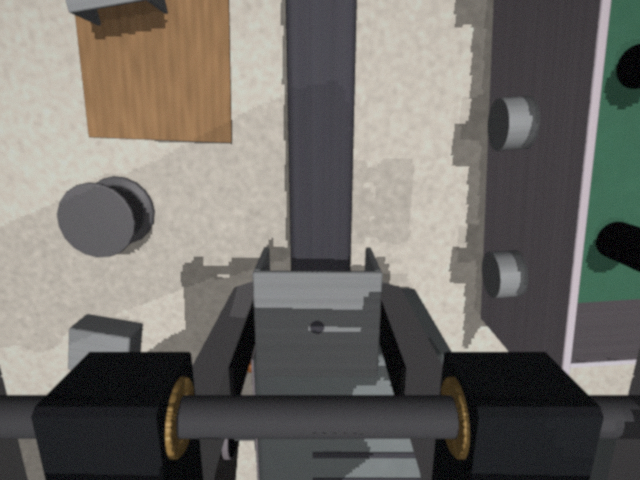

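View pics/s1.png

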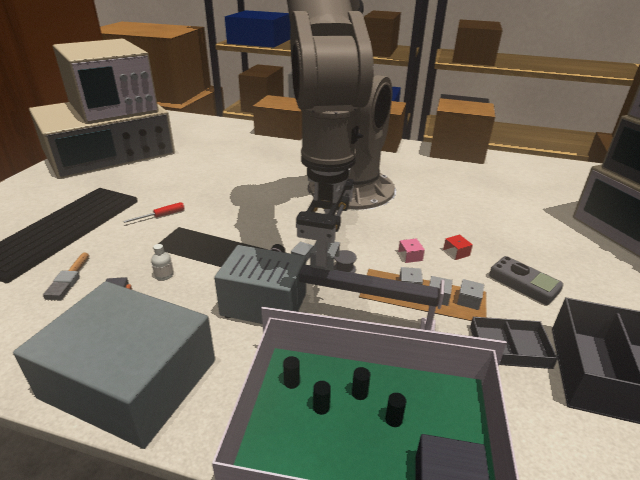

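The wrist view shows the held shield centred on the bar: web columns 255–382, bar columns 290–352. I'm lowering it now.

```bash
python3 -m pendant '[0,0,-0.04,0,0,0,0.2, 0,0,-0.03,0,0,0,0.2, 0,0,-0.007,0,0,0,0.2, 0,0,-0.003,0,0,0,0.2, 0,0,0,0,0,0,0.2, 0,0,0,0,0,0,0.2]'
python3 -m pendant '[0,0,0,0,0,0,0.9, 0,0,0,0,0,0,0.9, 0,0,0,0,0,0,0.9, 0,0,0,0,0,0,0.9, 0,0,0,0,0,0,0.9]'
```

```text
t: 5.5
position: [593.8, 70.9, 86.3]
ee_rot: [-3.141, -0.043, -0.001]
contact_force: [-0.3, 0.3, 0.1]
gripper_width: 51.6
t: 5.92
position: [593.7, 70.3, 85.7]
ee_rot: [-3.141, -0.041, -0.0]
contact_force: [-0.6, 0.7, 0.2]
gripper_width: 81.6
```

```bash
python3 -m pendant '[0,0,0.043,0,0,0,1, 0,0,0.043,0,0,0,1, -0.0312,0.038,0,0,0,0.0076,1, -0.0312,0.038,0,0,0,0.0076,1, -0.0312,0.038,0,0,0,0.0076,1, -0.0312,0.038,0,0,0,0.0076,1, -0.0312,0.038,0,0,0,0.0076,1, -0.0312,0.038,0,0,0,0.0076,1]'
python3 - <<'E'
from h import *
webs('w5');webs('w5b',103,125,113)
E
```

```text
t: 6.58
position: [451.9, 242.3, 150.2]
ee_rot: [3.13, 0.268, 0.001]
contact_force: [0.1, 1.0, -0.5]
gripper_width: 94.1
px [261. 390.] c [429.6 101.8  39. ] long 36.5 short 8.7 yaw(long) 9.8
px [636. 328.] c [715.2 209.6  39. ] long 44.8 short 14.0 yaw(long) -82.9
px [318. 234.] c [453. 242.  39.] long 51.5 short 48.4 yaw(long) 9.8
px [359. 148.] c [470.7 308.4  39. ] long 51.7 short 47.7 yaw(long) -0.9
px [366.  41.] c [462.1 376.6  39. ] long 51.3 short 47.9 yaw(long) -4.5
tcp [447.4 248.3 150.6] yaw 10.3
px [482. 459.] c [578. 137. 113.] long 32.5 short 21.3 yaw(long) -72.7
px [554. 297.] c [586.6 251.6 113. ] long 115.9 short 41.0 yaw(long) -84.7
tcp [449.7 245.9 150.6] yaw 10.2
```

View pics/w5b.png

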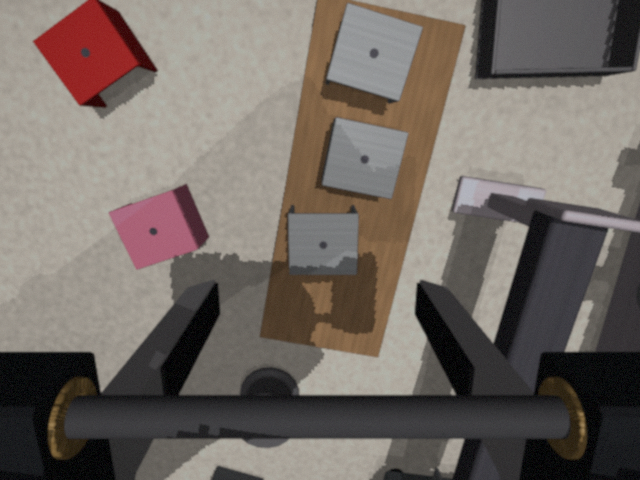

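```bash
python3 -m pendant '[0,0,0,0,0,0,1, 0,0,-0.05,0,0,0,1, 0,0,-0.05,0,0,0,1, 0,0,-0.05,0,0,0,1, 0,0,-0.024,0,0,0,1, 0,0,-0.012,0,0,0,1, 0,0,0,0,0,0,1, 0,0,0,0,0,0,0.2]'
python3 -m pendant '[0,0,0,0,0,0,0.2, 0,0,0,0,0,0,0.2, 0,0,0,0,0,0,0.2, 0,0,0,0,0,0,0.2, 0,0,0,0,0,0,0.2, 0,0,0,0,0,0,0.2, 0,0,0,0,0,0,0.2]' 25
```

```text
t: 7.35
position: [453.8, 241.2, 11.0]
ee_rot: [-3.13, -0.265, -0.0]
contact_force: [0.7, 0.1, 0.4]
gripper_width: 90.4
t: 7.93
position: [453.4, 241.3, 10.8]
ee_rot: [3.13, 0.266, 0.001]
contact_force: [-1.1, -1.8, 7.2]
gripper_width: 52.3
```

```bash
python3 -m pendant '[0,0,0,0,0,0,0.2, 0,0,0.02,0,0,0,0.2, 0,0,0.05,0,0,0,0.2, 0,0,0.05,0,0,0,0.2, 0,0,0.05,0,0,0,0.2, 0,0,0.01,0,0,0,0.2]'
python3 -m pendant '[0.0308,-0.0247,0,0,0,-0.0076,0.2, 0.0308,-0.0247,0,0,0,-0.0076,0.2, 0.0308,-0.0247,0,0,0,-0.0076,0.2, 0.0308,-0.0247,0,0,0,-0.0076,0.2, 0.0308,-0.0247,0,0,0,-0.0076,0.2, 0.0308,-0.0247,0,0,0,-0.0076,0.2, 0,0,0,0,0,0,0.2, 0,0,0,0,0,0,0.2]'
python3 - <<'E'
from h import *
im,d=save('wrist','w6');print(env.get_obs()['position'],yaw())
E
```

```text
t: 8.43
position: [454.9, 242.9, 150.7]
ee_rot: [-3.128, -0.267, -0.009]
contact_force: [1.3, 1.5, -1.0]
gripper_width: 51.9
t: 9.1
position: [592.2, 128.8, 144.5]
ee_rot: [3.141, 0.038, -0.002]
contact_force: [0.0, 1.0, -1.7]
gripper_width: 51.3
[591.31731072 130.17699323 144.75886858] 1.5025921869526138
```

View pics/w6.png

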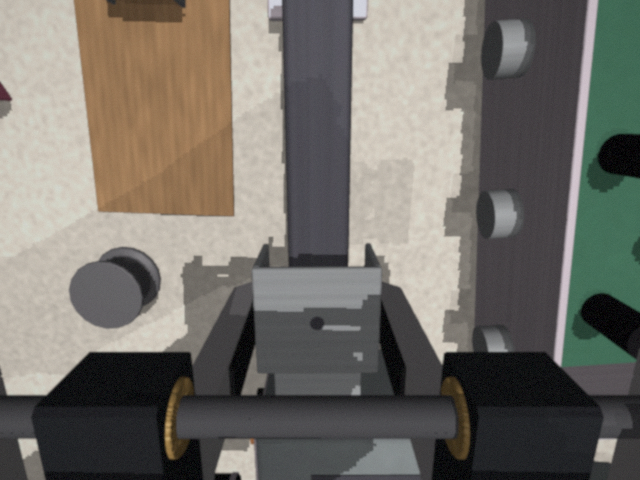

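Again centred: bar columns 287–350, held web columns 254–381, with the first hung shield behind it.

```bash
python3 -m pendant '[0,0,-0.04,0,0,0,0.2, 0,0,-0.03,0,0,0,0.2, 0,0,-0.007,0,0,0,0.2, 0,0,-0.003,0,0,0,0.2, 0,0,0,0,0,0,0.2, 0,0,0,0,0,0,0.2]'
python3 -m pendant '[0,0,0,0,0,0,0.9, 0,0,0,0,0,0,0.9, 0,0,0,0,0,0,0.9, 0,0,0,0,0,0,0.9, 0,0,0,0,0,0,0.9]'
```

```text
t: 9.65
position: [591.8, 130.9, 86.3]
ee_rot: [-3.141, -0.043, -0.001]
contact_force: [0.2, -0.9, -1.6]
gripper_width: 51.5
t: 10.07
position: [591.9, 130.2, 85.7]
ee_rot: [-3.141, -0.042, -0.0]
contact_force: [0.1, -0.2, -0.1]
gripper_width: 81.7
```

```bash
python3 -m pendant '[0,0,0.043,0,0,0,1, 0,0,0.043,0,0,0,1, -0.0269,0.0396,0,0,0,-0.0026,1, -0.0269,0.0396,0,0,0,-0.0026,1, -0.0269,0.0396,0,0,0,-0.0026,1, -0.0269,0.0396,0,0,0,-0.0026,1, -0.0269,0.0396,0,0,0,-0.0026,1, -0.0269,0.0396,0,0,0,-0.0026,1]'
python3 - <<'E'
from h import *
webs('w7');webs('w7b',107,125,113)
E
```

```text
t: 10.73
position: [469.7, 309.5, 150.2]
ee_rot: [-3.141, 0.036, -0.001]
contact_force: [1.4, 1.0, 0.2]
gripper_width: 94.6
px [281. 468.] c [433.8  95.7  39. ] long 52.7 short 24.2 yaw(long) -1.3
px [626. 340.] c [716.2 216.4  39. ] long 20.2 short 14.3 yaw(long) -79.1
px [317. 234.] c [470.5 309.1  39. ] long 50.8 short 48.4 yaw(long) -1.3
px [631. 244.] c [705.1 296.2  39. ] long 72.6 short 11.6 yaw(long) -79.0
px [303. 141.] c [462.2 377.   39. ] long 51.1 short 47.8 yaw(long) -5.5
px [112.  36.] c [340.5 446.3  39. ] long 79.5 short 42.2 yaw(long) -1.3
tcp [465.  316.2 150.7] yaw -1.0
px [517. 320.] c [582.8 281.  113. ] long 72.1 short 50.6 yaw(long) 73.6
tcp [467.  313.7 150.7] yaw -0.9
```

```bash
python3 -m pendant '[0,0,0,0,0,0,1, 0,0,-0.05,0,0,0,1, 0,0,-0.05,0,0,0,1, 0,0,-0.05,0,0,0,1, 0,0,-0.024,0,0,0,1, 0,0,-0.012,0,0,0,1, 0,0,0,0,0,0,1, 0,0,0,0,0,0,0.2]'
python3 -m pendant '[0,0,0,0,0,0,0.2, 0,0,0,0,0,0,0.2, 0,0,0,0,0,0,0.2, 0,0,0,0,0,0,0.2, 0,0,0,0,0,0,0.2, 0,0,0,0,0,0,0.2, 0,0,0,0,0,0,0.2]' 25
```

```text
t: 11.5
position: [471.4, 308.1, 11.1]
ee_rot: [-3.141, 0.037, -0.0]
contact_force: [-1.0, 0.1, 0.2]
gripper_width: 90.1
t: 12.08
position: [470.8, 308.4, 10.8]
ee_rot: [-3.141, 0.035, -0.0]
contact_force: [-1.5, -0.3, 5.6]
gripper_width: 51.9
```

```bash
python3 -m pendant '[0,0,0,0,0,0,0.2, 0,0,0.02,0,0,0,0.2, 0,0,0.05,0,0,0,0.2, 0,0,0.05,0,0,0,0.2, 0,0,0.05,0,0,0,0.2, 0,0,0.01,0,0,0,0.2]'
python3 -m pendant '[0.0265,-0.0263,0,0,0,0.0026,0.2, 0.0265,-0.0263,0,0,0,0.0026,0.2, 0.0265,-0.0263,0,0,0,0.0026,0.2, 0.0265,-0.0263,0,0,0,0.0026,0.2, 0.0265,-0.0263,0,0,0,0.0026,0.2, 0.0265,-0.0263,0,0,0,0.0026,0.2, 0,0,0,0,0,0,0.2, 0,0,0,0,0,0,0.2]'
python3 - <<'E'
from h import *
im,d=save('wrist','w8');print(env.get_obs()['position'],yaw())
E
```

```text
t: 12.58
position: [472.3, 310.2, 151.0]
ee_rot: [-3.138, 0.035, -0.008]
contact_force: [1.2, 1.6, -0.2]
gripper_width: 51.5
t: 13.25
position: [590.5, 188.5, 144.6]
ee_rot: [3.141, 0.037, -0.002]
contact_force: [-0.3, 0.8, -1.6]
gripper_width: 52.0
[589.62159618 189.89234659 144.85234387] 1.472297797390465
```

View pics/w8.png

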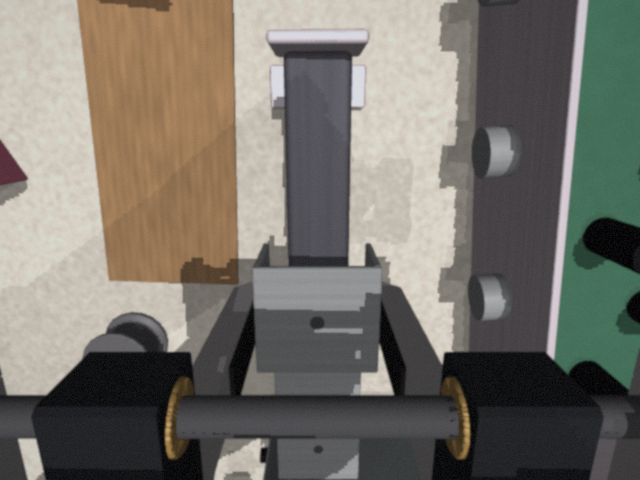

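The shield is centred (bar columns 287–350) and the two already hung sit below and behind it.

```bash
python3 -m pendant '[0,0,-0.04,0,0,0,0.2, 0,0,-0.03,0,0,0,0.2, 0,0,-0.007,0,0,0,0.2, 0,0,-0.003,0,0,0,0.2, 0,0,0,0,0,0,0.2, 0,0,0,0,0,0,0.2]'
python3 -m pendant '[0,0,0,0,0,0,0.9, 0,0,0,0,0,0,0.9, 0,0,0,0,0,0,0.9, 0,0,0,0,0,0,0.9, 0,0,0,0,0,0,0.9]'
```

```text
t: 13.8
position: [589.9, 190.9, 86.2]
ee_rot: [-3.141, -0.043, -0.001]
contact_force: [-0.1, 0.5, -1.9]
gripper_width: 51.9
t: 14.22
position: [590.1, 190.0, 85.7]
ee_rot: [-3.141, -0.041, -0.0]
contact_force: [0.0, -0.1, 0.0]
gripper_width: 81.4
```

```bash
python3 -m pendant '[0,0,0.043,0,0,0,1, 0,0,0.043,0,0,0,1, -0.0284,0.0416,0,0,0,-0.0067,1, -0.0284,0.0416,0,0,0,-0.0067,1, -0.0284,0.0416,0,0,0,-0.0067,1, -0.0284,0.0416,0,0,0,-0.0067,1, -0.0284,0.0416,0,0,0,-0.0067,1, -0.0284,0.0416,0,0,0,-0.0067,1]'
python3 - <<'E'
from h import *
webs('w9')
E
```

```text
t: 14.88
position: [461.0, 378.4, 150.2]
ee_rot: [-3.137, 0.159, -0.001]
contact_force: [0.2, 1.1, -0.2]
gripper_width: 93.9
px [636. 310.] c [704.3 291.9  39. ] long 69.3 short 5.3 yaw(long) -83.4
px [317. 234.] c [462.4 378.   39. ] long 50.1 short 48.4 yaw(long) -5.8
px [636. 186.] c [693.5 390.7  39. ] long 57.4 short 4.2 yaw(long) -83.4
px [149.  77.] c [359.6 495.   39. ] long 129.1 short 66.7 yaw(long) 56.5
tcp [455.4 385.7 150.8] yaw -5.4
```

```bash
python3 -m pendant '[0,0,0,0,0,0,1, 0,0,-0.05,0,0,0,1, 0,0,-0.05,0,0,0,1, 0,0,-0.05,0,0,0,1, 0,0,-0.024,0,0,0,1, 0,0,-0.012,0,0,0,1, 0,0,0,0,0,0,1, 0,0,0,0,0,0,0.2]'
python3 -m pendant '[0,0,0,0,0,0,0.2, 0,0,0,0,0,0,0.2, 0,0,0,0,0,0,0.2, 0,0,0,0,0,0,0.2, 0,0,0,0,0,0,0.2, 0,0,0,0,0,0,0.2, 0,0,0,0,0,0,0.2]' 25
```

```text
t: 15.6
position: [462.8, 377.3, 11.2]
ee_rot: [-3.137, 0.157, -0.0]
contact_force: [0.5, -0.1, 0.0]
gripper_width: 89.9
t: 16.18
position: [462.3, 377.3, 10.8]
ee_rot: [-3.138, 0.157, -0.0]
contact_force: [-1.1, -1.8, 6.4]
gripper_width: 51.7
```

```bash
python3 -m pendant '[0,0,0,0,0,0,0.2, 0,0,0.02,0,0,0,0.2, 0,0,0.05,0,0,0,0.2, 0,0,0.05,0,0,0,0.2, 0,0,0.05,0,0,0,0.2, 0,0,0.01,0,0,0,0.2]'
python3 -m pendant '[0.0281,-0.0283,0,0,0,0.0067,0.2, 0.0281,-0.0283,0,0,0,0.0067,0.2, 0.0281,-0.0283,0,0,0,0.0067,0.2, 0.0281,-0.0283,0,0,0,0.0067,0.2, 0.0281,-0.0283,0,0,0,0.0067,0.2, 0.0281,-0.0283,0,0,0,0.0067,0.2, 0,0,0,0,0,0,0.2, 0,0,0,0,0,0,0.2]'
python3 - <<'E'
from h import *
im,d=save('wrist','w10');print(env.get_obs()['position'],yaw())
E
```

```text
t: 16.68
position: [463.5, 379.4, 152.2]
ee_rot: [-3.133, 0.156, -0.008]
contact_force: [0.4, 1.2, -0.5]
gripper_width: 52.0
t: 17.35
position: [589.5, 248.1, 145.5]
ee_rot: [3.141, 0.037, -0.001]
contact_force: [-1.2, -0.6, -1.2]
gripper_width: 51.9
[588.4598646  249.61825706 145.6581163 ] 1.4530562669647518
```

View pics/w10.png

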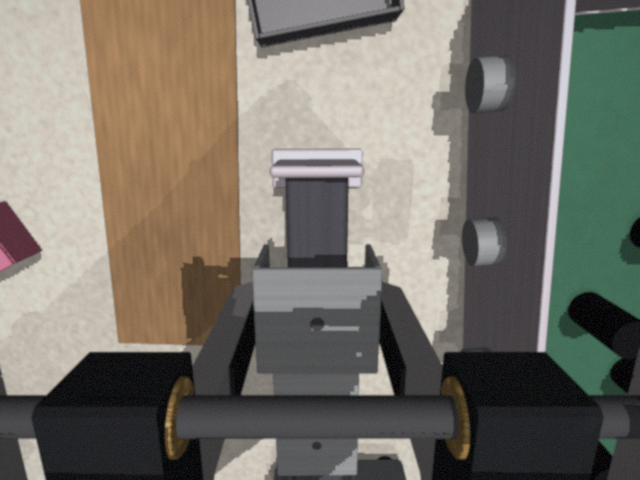

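The card is now empty. The last shield is centred over the bar, clear of the stop.

```bash
python3 -m pendant '[0,0,-0.04,0,0,0,0.2, 0,0,-0.03,0,0,0,0.2, 0,0,-0.007,0,0,0,0.2, 0,0,-0.003,0,0,0,0.2, 0,0,0,0,0,0,0.2, 0,0,0,0,0,0,0.2]'
python3 -m pendant '[0,0,0,0,0,0,0.9, 0,0,0,0,0,0,0.9, 0,0,0,0,0,0,0.9, 0,0,0,0,0,0,0.9, 0,0,0.04,0,0,0,1, 0,0,0.04,0,0,0,1, 0,0,0.04,0,0,0,1, 0,0,0.04,0,0,0,1]'
```

```text
t: 17.9
position: [588.8, 250.8, 86.7]
ee_rot: [-3.141, -0.043, -0.002]
contact_force: [-0.3, -0.2, -0.8]
gripper_width: 51.6
t: 18.57
position: [588.4, 249.9, 207.0]
ee_rot: [-3.141, -0.042, 0.0]
contact_force: [0.2, 0.7, -1.2]
gripper_width: 93.8
```

```bash
python3 -m pendant '[-0.0142,-0.0293,0,0,0,0.0357,1, -0.0142,-0.0293,0,0,0,0.0357,1, -0.0142,-0.0293,0,0,0,0.0357,1, -0.0142,-0.0293,0,0,0,0.0357,1, -0.0142,-0.0293,0,0,0,0.0357,1, -0.0142,-0.0293,0,0,0,0.0357,1, -0.0142,-0.0293,0,0,0,0.0357,1]'
python3 -m pendant '[-0.0142,-0.0293,0,0,0,0.0357,1, -0.0142,-0.0293,0,0,0,0.0357,1, -0.0142,-0.0293,0,0,0,0.0357,1, -0.0142,-0.0293,0,0,0,0.0357,1, -0.0142,-0.0293,0,0,0,0.0357,1, -0.0142,-0.0293,0,0,0,0.0357,1, -0.0142,-0.0293,0,0,0,0.0357,1]'
python3 -m pendant '[0,0,0,0,0,0,0.6, 0,0,0,0,0,0,0.6, 0,0,0,0,0,0,0.6]'
python3 - <<'E'
from h import *
im,d,X=webs('w11',107,122,113)
im,d=save('scene','s2');im,d,X=webs('t2',107,122,113,'top')
p=X[(X[:,:,0]>500)&(X[:,:,0]<550)&(X[:,:,1]<-40)&(X[:,:,1]>-85)&(X[:,:,2]>70)&(X[:,:,2]<105)]; print(p.min(0),p.max(0))
E
```

```text
t: 19.15
position: [513.4, 95.1, 205.6]
ee_rot: [2.883, 1.248, 0.0]
contact_force: [0.9, -0.3, 0.6]
gripper_width: 93.9
t: 19.73
position: [439.2, -58.2, 205.7]
ee_rot: [2.19, 2.252, -0.0]
contact_force: [0.4, 0.1, 0.7]
gripper_width: 93.9
t: 19.98
position: [440.2, -56.7, 205.8]
ee_rot: [2.199, 2.243, 0.001]
contact_force: [-0.2, -0.5, 1.0]
gripper_width: 77.8
px [336. 459.] c [626.4 -38.9 113. ] long 198.7 short 40.7 yaw(long) -88.8
px [310. 388.] c [559. -61. 113.] long 156.5 short 11.8 yaw(long) -88.8
tcp [440.3 -56.3 205.7] yaw 91.2
px [373.  26.] c [ 923.3 -128.9  113. ] long 96.3 short 45.2 yaw(long) 40.0
tcp [440.2 -56.1 205.5] yaw 91.3Traceback (most recent call last):
  File "<stdin>", line 4, in <module>
    return umr_minimum(a, axis, None, out, keepdims, initial, where)
ValueError: zero-size array to reduction operation minimum which has no identity
```

View pics/w11.png

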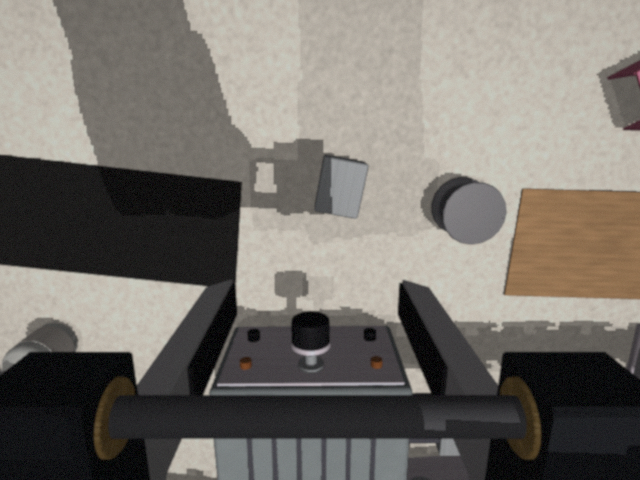

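View pics/s2.png

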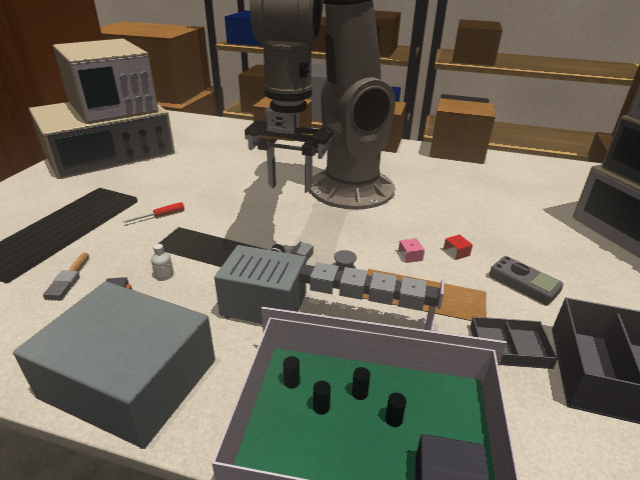

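View pics/t2.png

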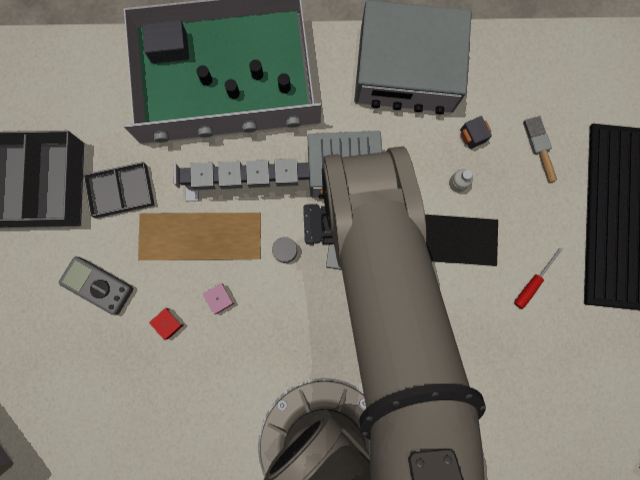

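All four shields hang on the bar. In the wrist view the knob head is at columns 292–330, rows 313–350, and not masked by the fingers.

```bash
python3 - <<'E'
from h import *
P=campose('wrist'); im,d=save('wrist','w12'); X=cloud('wrist',d,P)
b=X[300:372,285:340]; dk=(im[300:372,285:340].max(2)<60)
q=b[dk&(b[:,:,2]>72)&(b[:,:,2]<110)]
print('head',np.percentile(q,[1,50,99],axis=0).round(1).tolist(),len(q))
b=X[300:345,225:405]; 
f=X[340:384,230:400].reshape(-1,3); f=f[(f[:,2]>20)&(f[:,2]<108)]; print('front x',np.percentile(f[:,0],[5,50,95]))
print(env.get_obs()['position'])
vu=np.argwhere(dk)+[300,285]; r=ray('wrist',vu[:,::-1],85,P); print(r.min(0),r.max(0))
f,p=K('top'); d=np.load('pics/top0.npy'); X=cloud('top',d); b=X[190:215,330:365].reshape(-1,3); b=b[(b[:,2]>72)&(b[:,2]<108)&(b[:,0]<550)]; print('top',np.percentile(b,[1,50,99],axis=0).round(1).tolist())
E
```

```text
head [[512.3, -77.2, 74.2], [518.2, -62.1, 95.2], [554.6, -47.4, 101.7]] 1420
front x [532.85355425 556.42204754 558.79103515]
[440.19296944 -56.17194134 205.49896998]
[507.08498497 -77.60912997  85.        ] [559.12061616 -45.26570827  85.        ]
top [[511.8, -75.2, 75.9], [524.4, -58.7, 96.7], [549.2, -44.1, 104.6]]
```

```bash
python3 -m pendant '[0.038,-0.002,0,0,0,0,0.75, 0.038,-0.002,0,0,0,0,0.75, 0.038,0,0,0,0,0,0.75, 0,0,0,0,0,0,0.75, 0,0,0,0,0,0,0.75]'
python3 -m pendant '[0,0,-0.045,0,0,0,0.75, 0,0,-0.045,0,0,0,0.75, 0,0,-0.045,0,0,0,0.75, 0,0,-0.036,0,0,0,0.75, 0,0,-0.015,0,0,0,0.75, 0,0,0,0,0,0,0.75, 0,0,0,0,0,0,0.75]'
```

```text
t: 20.6
position: [526.2, -58.8, 204.8]
ee_rot: [-2.194, -2.246, -0.001]
contact_force: [0.4, 0.1, 0.3]
gripper_width: 70.3
t: 21.18
position: [525.4, -59.7, 66.8]
ee_rot: [-2.196, -2.247, -0.0]
contact_force: [0.3, -0.5, -0.1]
gripper_width: 70.8
```

```bash
python3 - <<'E'
from h import *
save('wrist','w13');print(env.get_obs()['position'],yaw())
E
```

```text
[526.03643283 -59.86976003  67.46484628] 91.2994279387135
```

View pics/w13.png

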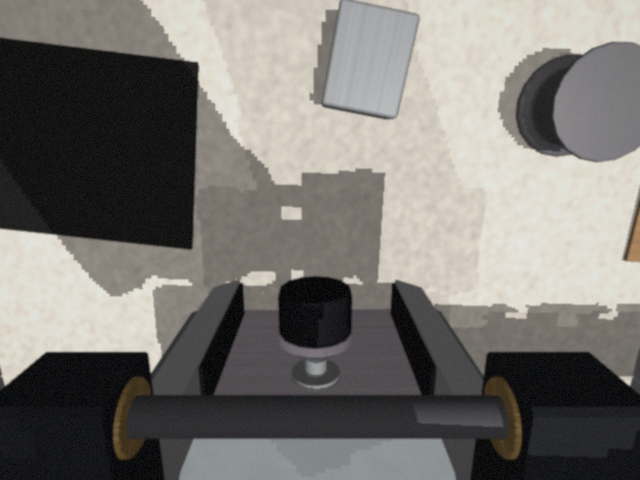

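The knob head is centred between the fingers, around (315,310). I'm closing on it.

```bash
python3 -m pendant '[0,0,0,0,0,0,0.1, 0,0,0,0,0,0,0.1, 0,0,0,0,0,0,0.1, 0,0,0,0,0,0,0.1, 0,0,0,0,0,0,0.1, 0,0,0,0,0,0,0.1, 0,0,0,0,0,0,0.1, 0,0,0,0,0,0,0.1]' 30
python3 -m pendant '[0,0,0,0,0,0,0.1, 0,0,0,0,0,0,0.1]' 30
python3 -m pendant '[-0.006,0,0,0,0,0,0.1, -0.006,0,0,0,0,0,0.1, -0.006,0,0,0,0,0,0.1, -0.006,0,0,0,0,0,0.1, 0,0,0,0,0,0,0.1, 0,0,0,0,0,0,0.1]'
```

```text
t: 21.9
position: [525.3, -60.5, 66.0]
ee_rot: [2.196, 2.246, -0.001]
contact_force: [-0.5, -3.8, 3.5]
gripper_width: 31.1
t: 22.07
position: [525.3, -60.5, 66.0]
ee_rot: [2.196, 2.246, -0.001]
contact_force: [-1.7, -5.4, 4.1]
gripper_width: 31.6
t: 22.57
position: [507.3, -60.9, 66.0]
ee_rot: [2.197, 2.245, -0.001]
contact_force: [-0.8, -6.4, 2.8]
gripper_width: 31.4
```

```bash
python3 -m pendant '[-0.002,0,0,0,0,0,0.1, 0,0,0,0,0,0,0.1, 0,0,0,0,0,0,0.1]'
python3 - <<'E'
from h import *
save('wrist','w14');save('scene','s3');print(env.get_obs()['position'],env.get_obs()['contact_force'])
E
```

```text
t: 22.82
position: [507.3, -60.9, 66.2]
ee_rot: [2.195, 2.244, 0.002]
contact_force: [9.8, -8.0, -5.7]
gripper_width: 31.3
[507.26056691 -60.93422305  66.2087771 ] [ 7.88681899 -7.30389251 -4.40175331]
```

View pics/w14.png

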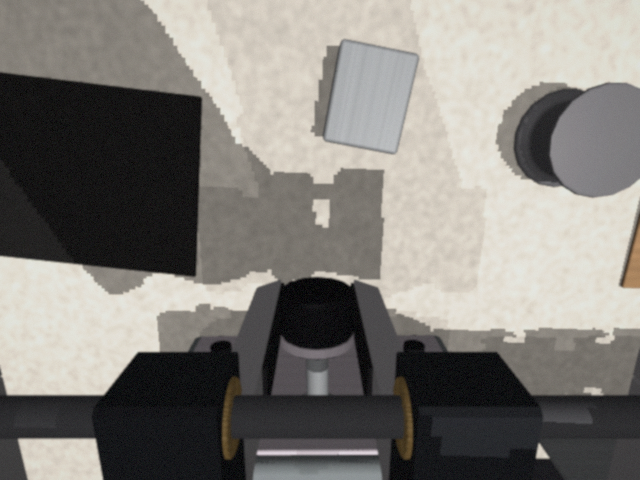

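View pics/s3.png

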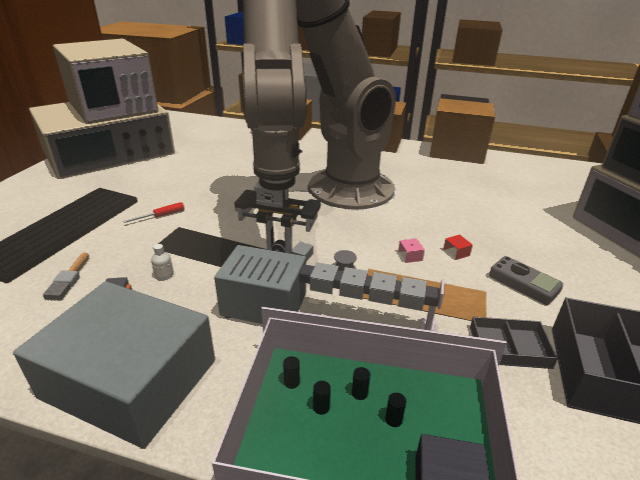

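The knob is at its stop: the force rose to about 10 N, the rod is longer, and all four shields still hang. I'm waiting over 3 s.

```bash
python3 -m pendant '[0,0,0,0,0,0,0.1, 0,0,0,0,0,0,0.1, 0,0,0,0,0,0,0.1, 0,0,0,0,0,0,0.1, 0,0,0,0,0,0,0.1, 0,0,0,0,0,0,0.1, 0,0,0,0,0,0,0.1, 0,0,0,0,0,0,0.1]' >/dev/null
python3 -m pendant '[0,0,0,0,0,0,0.1, 0,0,0,0,0,0,0.1, 0,0,0,0,0,0,0.1, 0,0,0,0,0,0,0.1, 0,0,0,0,0,0,0.1, 0,0,0,0,0,0,0.1, 0,0,0,0,0,0,0.1, 0,0,0,0,0,0,0.1]' >/dev/null
python3 -m pendant '[0,0,0,0,0,0,0.1, 0,0,0,0,0,0,0.1, 0,0,0,0,0,0,0.1, 0,0,0,0,0,0,0.1, 0,0,0,0,0,0,0.1, 0,0,0,0,0,0,0.1, 0,0,0,0,0,0,0.1, 0,0,0,0,0,0,0.1]' >/dev/null
python3 -m pendant '[0,0,0,0,0,0,0.1, 0,0,0,0,0,0,0.1, 0,0,0,0,0,0,0.1, 0,0,0,0,0,0,0.1, 0,0,0,0,0,0,0.1, 0,0,0,0,0,0,0.1, 0,0,0,0,0,0,0.1, 0,0,0,0,0,0,0.1]' >/dev/null
python3 -m pendant '[0,0,0,0,0,0,0.1, 0,0,0,0,0,0,0.1, 0,0,0,0,0,0,0.1, 0,0,0,0,0,0,0.1, 0,0,0,0,0,0,0.1, 0,0,0,0,0,0,0.1, 0,0,0,0,0,0,0.1, 0,0,0,0,0,0,0.1]'
python3 -m pendant '[0.006,0,0,0,0,0,0.1, 0.006,0,0,0,0,0,0.1, 0.006,0,0,0,0,0,0.1, 0.006,0,0,0,0,0,0.1, 0.003,0,0,0,0,0,0.1, 0,0,0,0,0,0,0.1, 0,0,0,0,0,0,0.1]'
```

```text
t: 26.25
position: [507.3, -60.9, 66.2]
ee_rot: [2.196, 2.244, 0.002]
contact_force: [8.2, -7.0, -4.4]
gripper_width: 31.5
t: 26.83
position: [525.4, -60.5, 65.9]
ee_rot: [-2.196, -2.246, 0.003]
contact_force: [-5.3, -5.2, 8.7]
gripper_width: 31.2
```

```bash
python3 -m pendant '[0,0,0,0,0,0,0.1, 0,0,0,0,0,0,0.1, 0,0,0,0,0,0,0.75, 0,0,0,0,0,0,0.75, 0,0,0,0,0,0,0.75, 0,0,0,0,0,0,0.75, 0,0,0,0,0,0,0.75, 0,0,0,0,0,0,0.75]'
python3 -m pendant '[0,0,0.045,0,0,0,0.75, 0,0,0.045,0,0,0,0.75, 0,0,0.05,0,0,0,0.75, 0,0,0.05,0,0,0,0.75, -0.04,0,0,0,0,0,0.75, -0.04,0,0,0,0,0,0.75, -0.04,0,0,0,0,0,0.75, 0,0,0,0,0,0,0.75]'
python3 - <<'E'
from h import *
P=campose('wrist'); im,d=save('wrist','w15'); X=cloud('wrist',d,P)
b=X[290:390,285:345]; q=b[(b[:,:,2]>72)&(b[:,:,2]<106)&(b[:,:,0]<550)]
print('head',np.percentile(q,[1,50,99],axis=0).round(1).tolist(),len(q),env.get_obs()['position'])
E
```

```text
t: 27.5
position: [526.1, -60.0, 65.9]
ee_rot: [-2.196, -2.246, -0.0]
contact_force: [-0.0, -0.2, -0.3]
gripper_width: 67.8
t: 28.17
position: [431.7, -60.4, 208.2]
ee_rot: [2.196, 2.246, -0.006]
contact_force: [2.5, 0.3, 0.9]
gripper_width: 70.6
head [[512.4, -77.2, 74.0], [520.2, -62.1, 96.4], [548.4, -46.9, 101.8]] 1585 [434.13462354 -60.7650605  208.70633235]
```

View pics/w15.png

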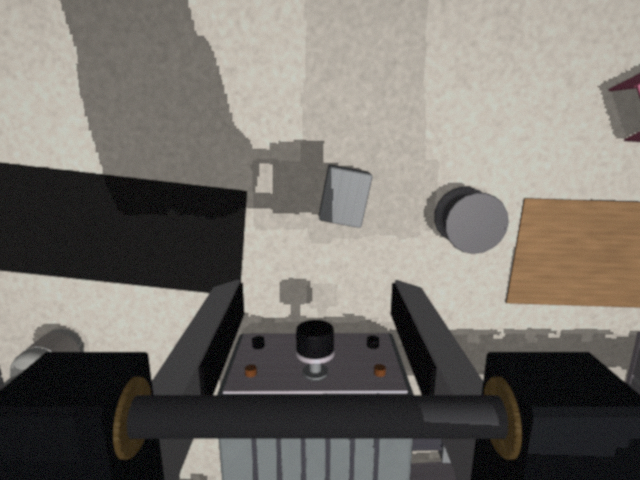

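The knob reads pushed in again: its front is at x = 512.4, against 512.3 before. Now I'm going back to the bar to take the shields off.

```bash
python3 -m pendant '[0.015,0.0125,0,0,0,-0.0357,1, 0.015,0.0125,0,0,0,-0.0357,1, 0.015,0.0125,0,0,0,-0.0357,1, 0.015,0.0125,0,0,0,-0.0357,1, 0.015,0.0125,0,0,0,-0.0357,1, 0.015,0.0125,0,0,0,-0.0357,1, 0.015,0.0125,0,0,0,-0.0357,1]'
python3 -m pendant '[0.015,0.0125,0,0,0,-0.0357,1, 0.015,0.0125,0,0,0,-0.0357,1, 0.015,0.0125,0,0,0,-0.0357,1, 0.015,0.0125,0,0,0,-0.0357,1, 0.015,0.0125,0,0,0,-0.0357,1, 0.015,0.0125,0,0,0,-0.0357,1, 0.015,0.0125,0,0,0,-0.0357,1, 0,0,0,0,0,0,1]'
python3 - <<'E'
from h import *
webs('w16',111.7,120,113); webs('w17',31,60,39)
webs('t3',111.7,120,113,'top')
E
```

```text
t: 28.8
position: [516.1, 6.3, 208.2]
ee_rot: [-2.892, -1.227, -0.0]
contact_force: [-0.4, -0.1, -0.2]
gripper_width: 93.9
t: 29.47
position: [595.5, 73.7, 208.0]
ee_rot: [-3.14, -0.027, -0.0]
contact_force: [-1.2, 1.3, -0.3]
gripper_width: 94.2
px [342. 459.] c [ 620.1 -114.6  113. ] long 118.4 short 40.9 yaw(long) 1.0
px [342. 352.] c [617.1 -15.7 113. ] long 116.8 short 73.5 yaw(long) 1.0
px [505. 311.] c [736.4  21.3 113. ] long 63.4 short 4.6 yaw(long) -84.3
px [314. 246.] c [594.3  69.4 113. ] long 51.1 short 47.2 yaw(long) 1.0
px [312. 158.] c [591.7 130.7 113. ] long 51.2 short 47.7 yaw(long) 1.0
px [311.  60.] c [590.3 190.6 113. ] long 51.1 short 47.8 yaw(long) 2.1
px [513. 135.] c [724.3 140.5 113. ] long 173.3 short 4.6 yaw(long) -84.1
tcp [594.6  72.7 207.8] yaw 1.4
px [476. 464.] c [ 770.5 -190.    39. ] long 46.1 short 30.4 yaw(long) -60.9
px [577. 285.] c [836.7  14.8  39. ] long 112.4 short 13.8 yaw(long) 5.7
px [372. 278.] c [647.5  17.8  39. ] long 59.3 short 10.8 yaw(long) 1.4
px [470. 290.] c [738.6   6.9  39. ] long 45.1 short 10.9 yaw(long) -82.4
px [557. 226.] c [807.7  70.2  39. ] long 42.0 short 25.0 yaw(long) 71.2
px [131. 206.] c [433.   78.4  39. ] long 54.7 short 54.0 yaw(long) 42.6
px [473. 189.] c [729.2 100.8  39. ] long 72.2 short 10.7 yaw(long) -84.4
px [611. 154.] c [841.1 133.4  39. ] long 41.7 short 28.7 yaw(long) 83.4
px [568.  84.] c [794. 187.  39.] long 40.6 short 29.3 yaw(long) -78.2
px [477.  54.] c [718.5 206.9  39. ] long 73.0 short 11.0 yaw(long) -84.7
px [623.  14.] c [826.8 239.   39. ] long 24.4 short 19.8 yaw(long) 1.4
tcp [593.9  71.9 207.9] yaw 1.5
px [375. 145.] c [ 647.5 -122.3  113. ] long 100.4 short 48.9 yaw(long) 31.7
tcp [593.6  71.3 208. ] yaw 1.5
```

View pics/w17.png

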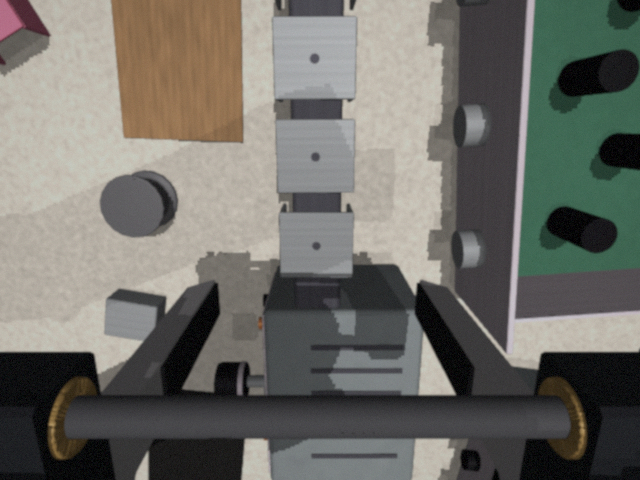

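```bash
python3 -m pendant '[0,0,-0.05,0,0,0,1, 0,0,-0.05,0,0,0,1, 0,0,-0.045,0,0,0,1, 0,0,-0.015,0,0,0,1, 0,0,-0.005,0,0,0,1, 0,0,0,0,0,0,1, 0,0,0,0,0,0,0.2, 0,0,0,0,0,0,0.2]'
python3 -m pendant '[0,0,0,0,0,0,0.2, 0,0,0,0,0,0,0.2, 0,0,0,0,0,0,0.2, 0,0,0,0,0,0,0.2, 0,0,0,0,0,0,0.2, 0,0,0,0,0,0,0.2, 0,0,0,0,0,0,0.2]' 25
python3 -m pendant '[0,0,0,0,0,0,0.2, 0,0,0.02,0,0,0,0.2, 0,0,0.03,0,0,0,0.2, 0,0,0.03,0,0,0,0.2, 0,0,0.01,0,0,0,0.2]'
```

```text
t: 30.28
position: [594.8, 71.3, 86.7]
ee_rot: [-3.141, -0.036, -0.004]
contact_force: [-0.4, -1.2, -0.5]
gripper_width: 84.4
t: 30.87
position: [593.7, 71.1, 84.9]
ee_rot: [3.141, 0.036, 0.0]
contact_force: [-1.0, -1.4, 5.8]
gripper_width: 52.0
t: 31.28
position: [594.6, 71.6, 154.8]
ee_rot: [-3.141, -0.036, -0.004]
contact_force: [1.4, 0.7, -0.9]
gripper_width: 51.9
```

```bash
python3 -m pendant '[-0.0162,-0.0484,0,0,0,-0.0032,0.2, -0.0162,-0.0484,0,0,0,-0.0032,0.2, -0.0162,-0.0484,0,0,0,-0.0032,0.2, -0.0162,-0.0484,0,0,0,-0.0032,0.2, -0.0162,-0.0484,0,0,0,-0.0032,0.2, -0.0162,-0.0484,0,0,0,-0.0032,0.2]'
python3 -m pendant '[-0.0162,-0.0484,0,0,0,-0.0032,0.2, -0.0162,-0.0484,0,0,0,-0.0032,0.2, -0.0162,-0.0484,0,0,0,-0.0032,0.2, -0.0162,-0.0484,0,0,0,-0.0032,0.2, -0.0162,-0.0484,0,0,0,-0.0032,0.2, -0.0162,-0.0484,0,0,0,-0.0032,0.2, 0,0,0,0,0,0,0.2, 0,0,0,0,0,0,0.2]'
python3 - <<'E'
from h import *
P=campose('wrist'); im,d=save('wrist','w18'); X=cloud('wrist',d,P)
m=(im.max(2)<45)&(abs(X[:,:,2]-2)<9)&(d>0); q=X[m]; 
m=cv2.morphologyEx(m.astype(np.uint8),2,np.ones((5,5))); c=max(cv2.findContours(m,0,2)[0],key=cv2.contourArea)
print(ray('wrist',cv2.approxPolyDP(c,6,True).reshape(-1,2),3,P)[:,:2].round(1).tolist())
print(env.get_obs()['position'],yaw())
E
```

```text
t: 31.78
position: [519.5, -148.3, 151.6]
ee_rot: [3.141, -0.059, -0.001]
contact_force: [1.0, -0.3, -1.3]
gripper_width: 51.9
t: 32.45
position: [446.2, -366.4, 151.2]
ee_rot: [-3.137, 0.16, 0.002]
contact_force: [-0.4, 0.4, -0.8]
gripper_width: 51.9
[[410.0, -197.3], [391.9, -388.9], [403.9, -382.1], [402.8, -403.6], [482.1, -411.6], [484.3, -392.0], [493.9, -401.0], [498.4, -396.1], [515.8, -208.0]]
[ 447.24797096 -364.66074347  151.40786844] -5.667992789112856
```

View pics/w18.png

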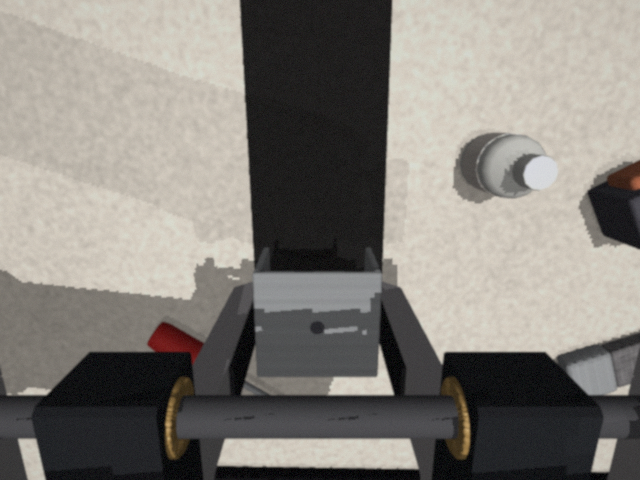

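The held shield is over the far end of the mat. The mat runs from column 247 to 390, and its centreline agrees with the top-view measurement.

```bash
python3 -m pendant '[0,0,-0.05,0,0,0,0.2, 0,0,-0.05,0,0,0,0.2, 0,0,-0.05,0,0,0,0.2, 0,0,-0.024,0,0,0,0.2, 0,0,-0.01,0,0,0,0.2, 0,0,-0.004,0,0,0,0.2, 0,0,0,0,0,0,0.2, 0,0,0,0,0,0,0.2]'
python3 -m pendant '[0,0,0,0,0,0,0.9, 0,0,0,0,0,0,0.9, 0,0,0,0,0,0,0.9, 0,0,0,0,0,0,0.9, 0,0,0,0,0,0,0.9]'
python3 -m pendant '[0,0,0.04,0,0,0,1, 0,0,0.05,0,0,0,1, 0,0,0.05,0,0,0,1, 0,0,0.05,0,0,0,1]'
```

```text
t: 33.17
position: [448.9, -363.8, 12.1]
ee_rot: [3.138, -0.151, 0.002]
contact_force: [-0.1, -0.7, -1.2]
gripper_width: 51.8
t: 33.58
position: [447.9, -364.6, 11.4]
ee_rot: [3.138, -0.153, 0.0]
contact_force: [0.6, -0.5, 0.0]
gripper_width: 82.0
t: 33.92
position: [447.5, -364.1, 155.3]
ee_rot: [-3.137, 0.153, 0.001]
contact_force: [0.4, -1.2, 1.0]
gripper_width: 93.7
```

```bash
python3 -m pendant '[0.0137,0.0472,0,0,0,0.0027,1, 0.0137,0.0472,0,0,0,0.0027,1, 0.0137,0.0472,0,0,0,0.0027,1, 0.0137,0.0472,0,0,0,0.0027,1, 0.0137,0.0472,0,0,0,0.0027,1, 0.0137,0.0472,0,0,0,0.0027,1, 0.0137,0.0472,0,0,0,0.0027,1]'
python3 -m pendant '[0.0137,0.0472,0,0,0,0.0027,1, 0.0137,0.0472,0,0,0,0.0027,1, 0.0137,0.0472,0,0,0,0.0027,1, 0.0137,0.0472,0,0,0,0.0027,1, 0.0137,0.0472,0,0,0,0.0027,1, 0.0137,0.0472,0,0,0,0.0027,1, 0.0137,0.0472,0,0,0,0.0027,1]'
python3 - <<'E'
from h import *
webs('w20',111.7,120,113)
E
python3 -m pendant '[0,0,0,0,0,0,1, 0,0,0,0,0,0,1]'
```

```text
t: 34.5
position: [519.9, -115.1, 154.0]
ee_rot: [3.141, -0.06, 0.001]
contact_force: [1.6, -0.5, -0.7]
gripper_width: 94.1
t: 35.08
position: [591.9, 132.8, 153.8]
ee_rot: [3.141, 0.033, 0.0]
contact_force: [0.9, -0.5, -0.7]
gripper_width: 94.3
px [349. 459.] c [617.   -2.9 113. ] long 118.1 short 33.0 yaw(long) 1.2
px [316. 268.] c [592.1 131.1 113. ] long 51.0 short 47.8 yaw(long) 2.1
px [315. 163.] c [590.3 190.9 113. ] long 50.9 short 47.6 yaw(long) 1.3
px [315.  47.] c [589.1 247.8 113. ] long 51.1 short 42.8 yaw(long) 1.3
tcp [592.5 141.1 154.3] yaw 1.6
t: 35.3
position: [591.4, 131.7, 153.4]
ee_rot: [3.141, 0.035, -0.001]
contact_force: [-0.1, -1.0, 0.8]
gripper_width: 94.0
```

```bash
python3 -m pendant '[0,0,-0.045,0,0,0,1, 0,0,-0.035,0,0,0,1, 0,0,-0.009,0,0,0,1, 0,0,-0.003,0,0,0,1, 0,0,0,0,0,0,1, 0,0,0,0,0,0,0.2, 0,0,0,0,0,0,0.2, 0,0,0,0,0,0,0.2]'
python3 -m pendant '[0,0,0,0,0,0,0.2, 0,0,0,0,0,0,0.2, 0,0,0,0,0,0,0.2, 0,0,0,0,0,0,0.2, 0,0,0,0,0,0,0.2, 0,0,0,0,0,0,0.2]' 25
python3 -m pendant '[0,0,0,0,0,0,0.2, 0,0,0.02,0,0,0,0.2, 0,0,0.03,0,0,0,0.2, 0,0,0.03,0,0,0,0.2, 0,0,0.012,0,0,0,0.2]'
```

```text
t: 35.97
position: [592.3, 131.1, 86.0]
ee_rot: [-3.141, -0.033, -0.003]
contact_force: [0.0, -0.2, -0.4]
gripper_width: 77.4
t: 36.47
position: [591.7, 131.2, 84.9]
ee_rot: [3.141, 0.033, 0.0]
contact_force: [-0.8, -0.3, 3.1]
gripper_width: 51.8
t: 36.88
position: [592.5, 131.6, 156.1]
ee_rot: [-3.141, -0.033, -0.004]
contact_force: [0.6, -0.3, -2.4]
gripper_width: 51.6
```

```bash
python3 -m pendant '[-0.0153,-0.0482,0,0,0,-0.0031,0.2, -0.0153,-0.0482,0,0,0,-0.0031,0.2, -0.0153,-0.0482,0,0,0,-0.0031,0.2, -0.0153,-0.0482,0,0,0,-0.0031,0.2, -0.0153,-0.0482,0,0,0,-0.0031,0.2, -0.0153,-0.0482,0,0,0,-0.0031,0.2]'
python3 -m pendant '[-0.0153,-0.0482,0,0,0,-0.0031,0.2, -0.0153,-0.0482,0,0,0,-0.0031,0.2, -0.0153,-0.0482,0,0,0,-0.0031,0.2, -0.0153,-0.0482,0,0,0,-0.0031,0.2, -0.0153,-0.0482,0,0,0,-0.0031,0.2, -0.0153,-0.0482,0,0,0,-0.0031,0.2, 0,0,0,0,0,0,0.2, 0,0,0,0,0,0,0.2]'
python3 - <<'E'
from h import *
webs('w21',31,50,39)
save('scene','s4')
E
```

```text
t: 37.38
position: [521.6, -87.5, 153.2]
ee_rot: [3.141, -0.059, -0.001]
contact_force: [1.2, -0.1, -0.7]
gripper_width: 51.8
t: 38.05
position: [452.6, -304.6, 152.9]
ee_rot: [-3.137, 0.157, 0.002]
contact_force: [1.4, 0.4, -2.2]
gripper_width: 52.0
px [613. 290.] c [ 677.8 -373.4   39. ] long 54.3 short 33.8 yaw(long) 83.0
px [480. 237.] c [ 574.3 -319.3   39. ] long 42.5 short 21.3 yaw(long) 49.0
tcp [ 453.4 -302.9  153.1] yaw -5.6
```

View pics/s4.png

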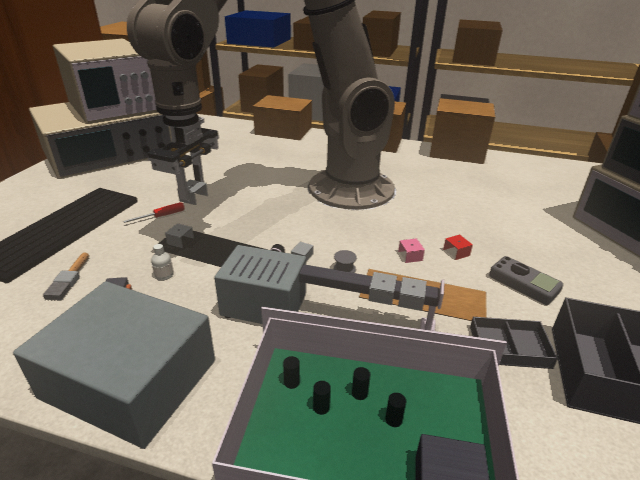

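View pics/w21.png

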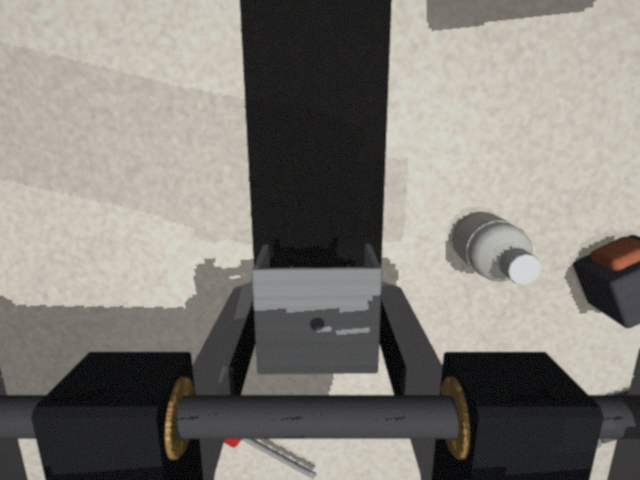

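In the scene view one shield stands at the far end of the mat (180,237), two hang on the bar, and the second is held over the mat.

```bash
python3 -m pendant '[0,0,-0.05,0,0,0,0.2, 0,0,-0.05,0,0,0,0.2, 0,0,-0.05,0,0,0,0.2, 0,0,-0.025,0,0,0,0.2, 0,0,-0.011,0,0,0,0.2, 0,0,-0.004,0,0,0,0.2, 0,0,0,0,0,0,0.2, 0,0,0,0,0,0,0.2]'
python3 -m pendant '[0,0,0,0,0,0,0.9, 0,0,0,0,0,0,0.9, 0,0,0,0,0,0,0.9, 0,0,0,0,0,0,0.9, 0,0,0,0,0,0,0.9]'
python3 -m pendant '[0,0,0.04,0,0,0,1, 0,0,0.05,0,0,0,1, 0,0,0.05,0,0,0,1, 0,0,0.05,0,0,0,1]'
```

```text
t: 38.82
position: [455.0, -302.0, 12.1]
ee_rot: [3.138, -0.148, 0.002]
contact_force: [0.7, 0.6, -1.1]
gripper_width: 51.8
t: 39.23
position: [454.1, -302.8, 11.5]
ee_rot: [3.138, -0.15, 0.001]
contact_force: [-0.2, -0.3, 0.5]
gripper_width: 81.4
t: 39.57
position: [453.6, -302.3, 155.3]
ee_rot: [-3.137, 0.15, 0.001]
contact_force: [0.6, -1.1, -0.3]
gripper_width: 93.9
```

```bash
python3 -m pendant '[0.013,0.047,0,0,0,0.0027,1, 0.013,0.047,0,0,0,0.0027,1, 0.013,0.047,0,0,0,0.0027,1, 0.013,0.047,0,0,0,0.0027,1, 0.013,0.047,0,0,0,0.0027,1, 0.013,0.047,0,0,0,0.0027,1, 0.013,0.047,0,0,0,0.0027,1]'
python3 -m pendant '[0.013,0.047,0,0,0,0.0027,1, 0.013,0.047,0,0,0,0.0027,1, 0.013,0.047,0,0,0,0.0027,1, 0.013,0.047,0,0,0,0.0027,1, 0.013,0.047,0,0,0,0.0027,1, 0.013,0.047,0,0,0,0.0027,1, 0.013,0.047,0,0,0,0.0027,1]'
python3 - <<'E'
from h import *
webs('w22',111.7,120,113)
E
python3 -m pendant '[0,0,0,0,0,0,1, 0,0,0,0,0,0,1]'
```

```text
t: 40.15
position: [522.3, -54.3, 154.0]
ee_rot: [3.141, -0.057, 0.001]
contact_force: [-0.1, -1.0, 0.7]
gripper_width: 94.1
t: 40.73
position: [590.7, 192.5, 153.8]
ee_rot: [3.141, 0.036, 0.0]
contact_force: [1.2, -0.4, 0.3]
gripper_width: 94.1
px [315. 268.] c [590.3 191.1 113. ] long 51.5 short 47.7 yaw(long) 1.4
px [316. 163.] c [589.2 250.6 113. ] long 51.4 short 47.5 yaw(long) 1.4
tcp [590.9 200.6 154.2] yaw 1.7
t: 40.95
position: [590.2, 191.4, 153.4]
ee_rot: [-3.141, -0.038, 0.001]
contact_force: [-0.7, -0.3, -0.4]
gripper_width: 93.8
```

```bash
python3 -m pendant '[0,0,-0.045,0,0,0,1, 0,0,-0.035,0,0,0,1, 0,0,-0.009,0,0,0,1, 0,0,-0.003,0,0,0,1, 0,0,0,0,0,0,1, 0,0,0,0,0,0,0.2, 0,0,0,0,0,0,0.2, 0,0,0,0,0,0,0.2]'
python3 -m pendant '[0,0,0,0,0,0,0.2, 0,0,0,0,0,0,0.2, 0,0,0,0,0,0,0.2, 0,0,0,0,0,0,0.2, 0,0,0,0,0,0,0.2, 0,0,0,0,0,0,0.2]' 25
python3 -m pendant '[0,0,0,0,0,0,0.2, 0,0,0.02,0,0,0,0.2, 0,0,0.03,0,0,0,0.2, 0,0,0.03,0,0,0,0.2, 0,0,0.012,0,0,0,0.2]'
```

```text
t: 41.62
position: [591.1, 190.9, 86.0]
ee_rot: [-3.141, -0.036, -0.003]
contact_force: [0.4, 1.1, -0.0]
gripper_width: 77.2
t: 42.12
position: [590.5, 190.9, 84.8]
ee_rot: [-3.141, -0.036, 0.0]
contact_force: [-0.6, -1.4, 4.0]
gripper_width: 51.9
t: 42.53
position: [591.4, 191.6, 157.3]
ee_rot: [-3.14, -0.037, -0.005]
contact_force: [0.4, 1.6, -0.8]
gripper_width: 51.8
```

```bash
python3 -m pendant '[-0.0146,-0.048,0,0,0,-0.0031,0.2, -0.0146,-0.048,0,0,0,-0.0031,0.2, -0.0146,-0.048,0,0,0,-0.0031,0.2, -0.0146,-0.048,0,0,0,-0.0031,0.2, -0.0146,-0.048,0,0,0,-0.0031,0.2, -0.0146,-0.048,0,0,0,-0.0031,0.2]'
python3 -m pendant '[-0.0146,-0.048,0,0,0,-0.0031,0.2, -0.0146,-0.048,0,0,0,-0.0031,0.2, -0.0146,-0.048,0,0,0,-0.0031,0.2, -0.0146,-0.048,0,0,0,-0.0031,0.2, -0.0146,-0.048,0,0,0,-0.0031,0.2, -0.0146,-0.048,0,0,0,-0.0031,0.2, 0,0,0,0,0,0,0.2, 0,0,0,0,0,0,0.2]'
python3 - <<'E'
from h import *
webs('w23',31,50,39)
save('scene','s5')
E
```

```text
t: 43.03
position: [523.8, -26.8, 154.0]
ee_rot: [3.141, -0.056, 0.0]
contact_force: [0.1, -0.9, -0.5]
gripper_width: 51.2
t: 43.7
position: [458.0, -243.2, 153.8]
ee_rot: [3.138, -0.154, -0.001]
contact_force: [-0.7, 0.8, -1.6]
gripper_width: 51.7
px [320. 384.] c [ 448.3 -374.1   39. ] long 50.8 short 20.4 yaw(long) -5.6
px [619. 357.] c [ 696.2 -373.    39. ] long 58.1 short 50.6 yaw(long) -64.5
px [476. 310.] c [ 578.4 -318.2   39. ] long 43.3 short 26.1 yaw(long) 33.1
px [445.  38.] c [ 556.2 -118.9   39. ] long 45.9 short 14.9 yaw(long) -81.3
tcp [ 458.8 -241.5  153.9] yaw -5.5
```

View pics/s5.png

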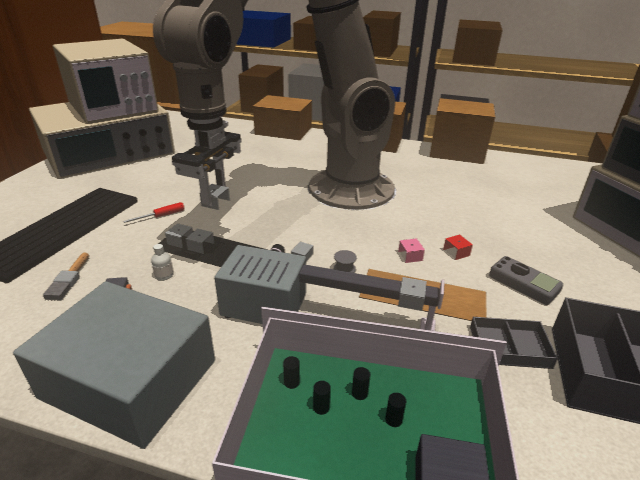

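Two shields stand on the mat at (177,235) and (200,243), and one is left on the bar at (412,292). I'm placing the third.

```bash
python3 -m pendant '[0,0,-0.05,0,0,0,0.2, 0,0,-0.05,0,0,0,0.2, 0,0,-0.05,0,0,0,0.2, 0,0,-0.025,0,0,0,0.2, 0,0,-0.011,0,0,0,0.2, 0,0,-0.004,0,0,0,0.2, 0,0,0,0,0,0,0.2, 0,0,0,0,0,0,0.2]'
python3 -m pendant '[0,0,0,0,0,0,0.9, 0,0,0,0,0,0,0.9, 0,0,0,0,0,0,0.9, 0,0,0,0,0,0,0.9, 0,0,0,0,0,0,0.9]'
python3 -m pendant '[0,0,0.04,0,0,0,1, 0,0,0.05,0,0,0,1, 0,0,0.05,0,0,0,1, 0,0,0.05,0,0,0,1]'
```

```text
t: 44.47
position: [460.1, -240.4, 12.2]
ee_rot: [3.138, -0.145, 0.002]
contact_force: [0.9, -0.1, -1.6]
gripper_width: 51.7
t: 44.88
position: [459.2, -241.3, 11.5]
ee_rot: [3.138, -0.147, 0.001]
contact_force: [-0.2, -0.1, 0.4]
gripper_width: 81.5
t: 45.22
position: [458.7, -240.7, 155.3]
ee_rot: [-3.137, 0.147, 0.001]
contact_force: [0.6, -0.6, 0.3]
gripper_width: 93.8
```

```bash
python3 -m pendant '[0.0124,0.0469,0,0,0,0.0027,1, 0.0124,0.0469,0,0,0,0.0027,1, 0.0124,0.0469,0,0,0,0.0027,1, 0.0124,0.0469,0,0,0,0.0027,1, 0.0124,0.0469,0,0,0,0.0027,1, 0.0124,0.0469,0,0,0,0.0027,1, 0.0124,0.0469,0,0,0,0.0027,1]'
python3 -m pendant '[0.0124,0.0469,0,0,0,0.0027,1, 0.0124,0.0469,0,0,0,0.0027,1, 0.0124,0.0469,0,0,0,0.0027,1, 0.0124,0.0469,0,0,0,0.0027,1, 0.0124,0.0469,0,0,0,0.0027,1, 0.0124,0.0469,0,0,0,0.0027,1, 0.0124,0.0469,0,0,0,0.0027,1]'
python3 - <<'E'
from h import *
webs('w24',111.7,120,113)
E
python3 -m pendant '[0,0,0,0,0,0,1, 0,0,0,0,0,0,1]'
```

```text
t: 45.8
position: [524.3, 6.7, 153.9]
ee_rot: [3.141, -0.054, 0.0]
contact_force: [0.7, -1.2, 0.2]
gripper_width: 94.1
t: 46.38
position: [589.5, 252.9, 153.6]
ee_rot: [3.141, 0.039, -0.0]
contact_force: [0.5, -0.3, 0.9]
gripper_width: 94.4
px [316. 269.] c [589.4 250.9 113. ] long 50.9 short 47.7 yaw(long) 1.5
tcp [589.2 260.7 154. ] yaw 1.8
t: 46.6
position: [588.9, 251.9, 153.3]
ee_rot: [3.141, 0.041, -0.001]
contact_force: [0.1, -0.4, -0.9]
gripper_width: 93.8
```

```bash
python3 -m pendant '[0,0,-0.045,0,0,0,1, 0,0,-0.035,0,0,0,1, 0,0,-0.009,0,0,0,1, 0,0,-0.003,0,0,0,1, 0,0,0,0,0,0,1, 0,0,0,0,0,0,0.2, 0,0,0,0,0,0,0.2, 0,0,0,0,0,0,0.2]'
python3 -m pendant '[0,0,0,0,0,0,0.2, 0,0,0,0,0,0,0.2, 0,0,0,0,0,0,0.2, 0,0,0,0,0,0,0.2, 0,0,0,0,0,0,0.2, 0,0,0,0,0,0,0.2]' 25
python3 -m pendant '[0,0,0,0,0,0,0.2, 0,0,0.02,0,0,0,0.2, 0,0,0.03,0,0,0,0.2, 0,0,0.03,0,0,0,0.2, 0,0,0.012,0,0,0,0.2]'
```

```text
t: 47.27
position: [589.9, 251.5, 86.0]
ee_rot: [-3.141, -0.039, -0.003]
contact_force: [0.4, -0.0, -0.0]
gripper_width: 77.7
t: 47.77
position: [589.3, 251.3, 84.8]
ee_rot: [3.141, 0.039, 0.0]
contact_force: [-1.5, 0.0, 3.5]
gripper_width: 51.5
t: 48.18
position: [590.1, 252.2, 157.3]
ee_rot: [-3.14, -0.04, -0.004]
contact_force: [0.1, 0.4, 0.5]
gripper_width: 51.8
```

```bash
python3 -m pendant '[-0.0143,-0.0483,0,0,0,-0.0031,0.2, -0.0143,-0.0483,0,0,0,-0.0031,0.2, -0.0143,-0.0483,0,0,0,-0.0031,0.2, -0.0143,-0.0483,0,0,0,-0.0031,0.2, -0.0143,-0.0483,0,0,0,-0.0031,0.2, -0.0143,-0.0483,0,0,0,-0.0031,0.2]'
python3 -m pendant '[-0.0143,-0.0483,0,0,0,-0.0031,0.2, -0.0143,-0.0483,0,0,0,-0.0031,0.2, -0.0143,-0.0483,0,0,0,-0.0031,0.2, -0.0143,-0.0483,0,0,0,-0.0031,0.2, -0.0143,-0.0483,0,0,0,-0.0031,0.2, -0.0143,-0.0483,0,0,0,-0.0031,0.2, 0,0,0,0,0,0,0.2, 0,0,0,0,0,0,0.2]'
python3 - <<'E'
from h import *
webs('w25',31,50,39)
save('scene','s6')
E
```

```text
t: 48.68
position: [524.0, 32.3, 153.9]
ee_rot: [3.141, -0.053, 0.0]
contact_force: [1.9, 0.0, -0.9]
gripper_width: 52.0
t: 49.35
position: [459.7, -185.5, 153.8]
ee_rot: [3.138, -0.151, -0.0]
contact_force: [0.0, 1.5, -0.6]
gripper_width: 51.8
px [324. 447.] c [ 448.2 -380.5   39. ] long 50.9 short 17.2 yaw(long) -5.5
px [324. 385.] c [ 454.3 -317.4   39. ] long 50.9 short 17.5 yaw(long) -5.5
px [442.  98.] c [554.8 -99.6  39. ] long 80.8 short 13.4 yaw(long) -86.9
tcp [ 460.3 -183.8  153.9] yaw -5.3
```

View pics/w25.png

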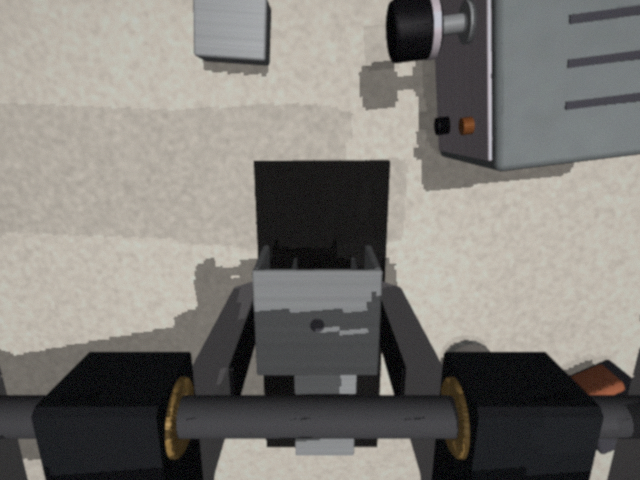

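View pics/s6.png

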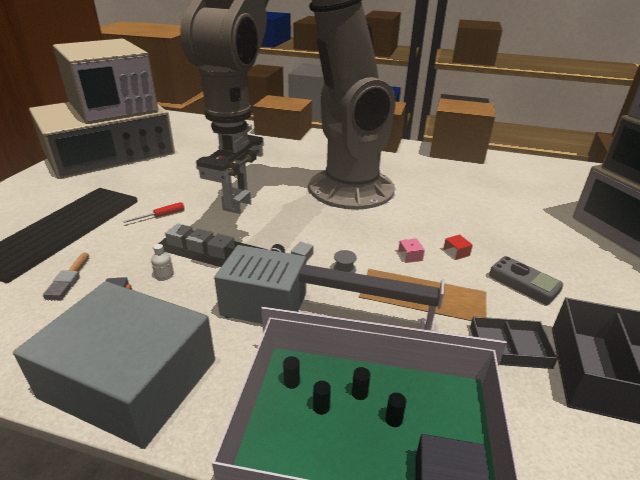

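Three shields stand on the mat and the fourth is over its near end, clear of the box. I'm lowering it.

```bash
python3 -m pendant '[0,0,-0.05,0,0,0,0.2, 0,0,-0.05,0,0,0,0.2, 0,0,-0.05,0,0,0,0.2, 0,0,-0.025,0,0,0,0.2, 0,0,-0.011,0,0,0,0.2, 0,0,-0.004,0,0,0,0.2, 0,0,0,0,0,0,0.2, 0,0,0,0,0,0,0.2]'
python3 -m pendant '[0,0,0,0,0,0,0.9, 0,0,0,0,0,0,0.9, 0,0,0,0,0,0,0.9, 0,0,0,0,0,0,0.9, 0,0,0,0,0,0,0.9]'
python3 -m pendant '[0,0,0.04,0,0,0,1, 0,0,0.05,0,0,0,1, 0,0,0.05,0,0,0,1, 0,0,0.05,0,0,0,1, 0,0.05,0.02,0,0,0,1, 0,0.05,0.02,0,0,0,1, 0,0.05,0.02,0,0,0,1]'
python3 -m pendant '[0,0.05,0,0,0,0,1, 0,0.05,0,0,0,0,1, 0,0.05,0,0,0,0,1, 0,0.05,0,0,0,0,1, 0,0.05,0,0,0,0,1, 0,0.05,0,0,0,0,1, 0,0,0,0,0,0,1, 0,0,0,0,0,0,1]'
python3 - <<'E'
from h import *
im,d,X=webs('t9',31,50,39,'top'); webs('w30',31,50,39); save('scene','s9')
b=X[190:215,330:365].reshape(-1,3); b=b[(b[:,2]>72)&(b[:,2]<108)&(b[:,0]<550)]; print('knob',np.percentile(b,[1,50,99],axis=0).round(1).tolist() if len(b) else None)
E
```

```text
t: 50.12
position: [461.6, -182.6, 12.2]
ee_rot: [3.138, -0.142, 0.002]
contact_force: [-0.3, -0.5, -0.5]
gripper_width: 51.8
t: 50.53
position: [460.7, -183.5, 11.4]
ee_rot: [3.138, -0.144, 0.001]
contact_force: [-0.1, 1.0, 0.4]
gripper_width: 81.9
t: 51.12
position: [460.3, -70.0, 199.9]
ee_rot: [3.138, -0.147, 0.001]
contact_force: [1.7, 0.9, -0.2]
gripper_width: 94.2
t: 51.78
position: [460.1, 156.3, 198.8]
ee_rot: [-3.138, 0.138, 0.0]
contact_force: [0.4, -0.4, -1.2]
gripper_width: 94.4
px [ 93. 285.] c [363.1 504.2  39. ] long 143.0 short 69.5 yaw(long) 60.2
px [480. 238.] c [ 448.4 -361.5   39. ] long 52.4 short 47.6 yaw(long) -3.7
px [452. 236.] c [ 454.2 -298.5   39. ] long 52.4 short 47.6 yaw(long) -3.3
px [426. 234.] c [ 460.  -237.7   39. ] long 52.4 short 47.6 yaw(long) -3.0
px [400. 234.] c [ 461.2 -181.3   39. ] long 52.4 short 47.5 yaw(long) -2.6
tcp [460.3 154.6 198.6] yaw -5.2
px [293. 303.] c [432.5  78.7  39. ] long 55.4 short 53.4 yaw(long) 85.1
px [625. 258.] c [728.1  95.1  39. ] long 70.0 short 14.2 yaw(long) -85.1
px [627. 135.] c [717.6 201.1  39. ] long 73.5 short 13.7 yaw(long) -84.7
px [630.  22.] c [709.1 285.4  39. ] long 30.6 short 14.1 yaw(long) -82.8
tcp [460.4 153.5 198.5] yaw -5.3
knob [[512.1, -74.9, 76.8], [524.6, -58.6, 96.8], [549.3, -44.0, 104.7]]
```

View pics/t9.png

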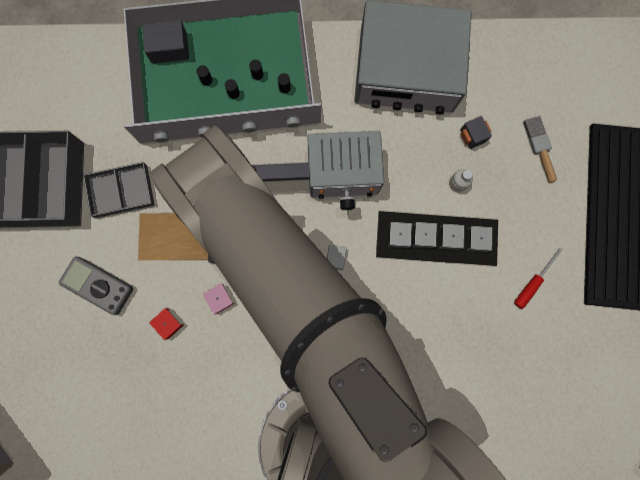

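View pics/s9.png

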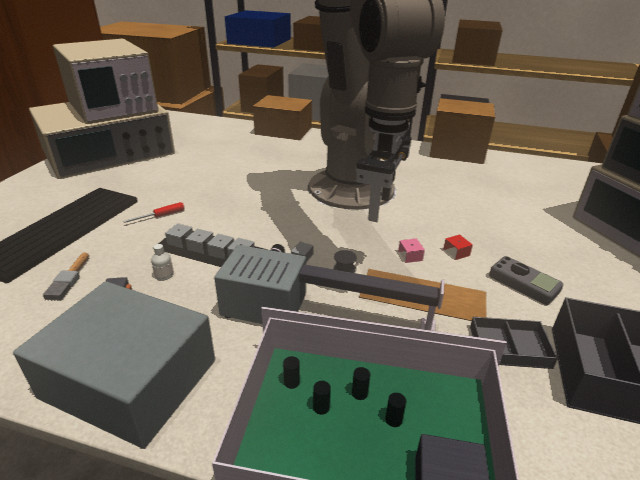

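All four shields stand on the mat, at most 92 mm from its centre along its length. The knob front is at 512.1 (in), and the reel and bottle have not moved. I'm handing in.

```bash
python3 -c "
from station import env
print(env.close_job())"
```

```text
the job is handed in; nothing more can be done
None
```

The job is done and handed in at about 52 s of robot time; closing it reported no verdict.

**What I did:**
- There were four shields. I hung all four astride the bar with the knob in.
- I pulled the knob out 18 mm until the force rose to about 10 N at the stop, and kept it out about 3.6 s, still in the gripper. I then pushed it back in against its inner stop.
- I moved the shields one at a time onto the rubber mat and drew the arm clear.

**Last checks:**
- **Shields:** the top view shows all four level, with their tops at the height expected when standing on the mat. They are within about 92 mm of the mat centre lengthwise (limit 121 mm) and within a few mm across it (limit 36 mm).
- **Knob:** its front measured x = 512.1 mm, against 511.8 mm at the start by the same camera, so it is in.
- **Reel and bottle:** the reel measured where it started. The bottle was checked only by eye in the pictures and looked unmoved.
- **Look-alikes:** I never touched the pink, red and grey ones.

**Disagreements:** the top camera puts points 2–3 mm off the wrist camera and arm readings in y, and about 2° off in shield angle. Both are well inside the limits. I saw no shield knocked aside during the run.

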